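# Clear the slab and lay a bonded layer of cartons

## Task

Clear the blue pallet slab and stack the delivery on it: swing the pail's folded bail upright, then hang the pail by its bail across both prongs of the bracket. Then lay every carton that came flat and upright on the slab, one inside each printed outline and turned the way the outline runs: both yellow outlines must be filled, the rest of the cartons go in any of the white ones. If a carton gets knocked out of place put it back, and leave the other things on the counter where they stand.

Things in the scene. Friction and masses are not known exactly. Their poses are not given: they have to be found in the camera images.
- slab: Blue pallet slab, 230 x 272 mm (its x, y), 20 mm thick, fixed. Origin: centre of its underside, z up. Its top carries five printed carton outlines 6 mm apart: a row of three white ones on its -x half (long side along the slab's x) and two yellow ones on its +x half (long side along the slab's y).
- pail: Small open steel utensil pail, 80 mm high, outer radius 41 mm at the foot and 45 mm at the rim, 0.5 to 0.7 kg, standing upright on the slab at the start. Origin: centre of its underside, z up. Its bail pivots on its y axis, 72 mm above the origin.
- bail (a joint): Angle of the pail's wire bail, rad: 0 = flat out to the pail's -x, 1.57 = upright, stop at 2.2. Starts folded at 0.42 to 0.75, its cross bar beyond and above the rim on the pail's -x side. The pivots are stiff (0.012 N m): it stays where it is left. Two wire arms 50 mm either side of the centre; 85 mm from pivot axis to cross bar.
- bail_grip (a point): Middle of the bail's straight cross bar (parallel to the pail's y axis, 100 mm long, 10 mm diameter, with a red plastic grip of 12 mm diameter over the middle 34 mm). The bar's middle is 85 mm from the pivot axis.
- bracket: Fixed stand, two dark steel prongs pointing to its -x, turned up at the tips. Prongs: 8 mm rod at y = +-32 mm, open between. Each runs from a post (x = 85 mm, top 254 mm high) forward and down to its low point at x = 0 (rod axis 225 mm high), then up to its tip at x = -32 mm, 251 mm high. Foot plate 10 mm thick, x = 35 to 135 mm. Origin: on the counter under the seat, z up.
- bracket_seat (a point): Where the centre of the bail's cross bar lies when it rests in the low point of both prongs: in the bracket's frame x = 0, y = 0, 235 mm above the counter. The bar lies across the prongs, parallel to the bracket's y (either way round).
- carton1: Brown catering carton, 102 x 66 x 56 mm (its x, y, z), 0.2 to 0.36 kg, with a rigid green carry handle on top that runs along its x: a bar 60 mm long, 14 mm wide, from 72 to 90 mm above the underside, on two short legs. Fingers can close across the bar. Origin: centre of the underside, z up. May be absent (None).
- carton2: Brown catering carton, 102 x 66 x 56 mm (its x, y, z), 0.2 to 0.36 kg, with a rigid green carry handle on top that runs along its x: a bar 60 mm long, 14 mm wide, from 72 to 90 mm above the underside, on two short legs. Fingers can close across the bar. Origin: centre of the underside, z up. May be absent (None).
- carton3: Brown catering carton, 102 x 66 x 56 mm (its x, y, z), 0.2 to 0.36 kg, with a rigid green carry handle on top that runs along its x: a bar 60 mm long, 14 mm wide, from 72 to 90 mm above the underside, on two short legs. Fingers can close across the bar. Origin: centre of the underside, z up. May be absent (None).
- carton4: Brown catering carton, 102 x 66 x 56 mm (its x, y, z), 0.2 to 0.36 kg, with a rigid green carry handle on top that runs along its x: a bar 60 mm long, 14 mm wide, from 72 to 90 mm above the underside, on two short legs. Fingers can close across the bar. Origin: centre of the underside, z up. May be absent (None).
- carton5: Brown catering carton, 102 x 66 x 56 mm (its x, y, z), 0.2 to 0.36 kg, with a rigid green carry handle on top that runs along its x: a bar 60 mm long, 14 mm wide, from 72 to 90 mm above the underside, on two short legs. Fingers can close across the bar. Origin: centre of the underside, z up. May be absent (None).
- slot_a1 (a point): White outline a1 on the slab's top face: the point where the centre of a carton's underside belongs, carton's x parallel to the slab's x (either way round).
- slot_a2 (a point): White outline a2 on the slab's top face: the point where the centre of a carton's underside belongs, carton's x parallel to the slab's x (either way round).
- slot_a3 (a point): White outline a3 on the slab's top face: the point where the centre of a carton's underside belongs, carton's x parallel to the slab's x (either way round).
- slot_b1 (a point): Yellow outline b1 on the slab's top face: the point where the centre of a carton's underside belongs, carton's x parallel to the slab's y (either way round).
- slot_b2 (a point): Yellow outline b2 on the slab's top face: the point where the centre of a carton's underside belongs, carton's x parallel to the slab's y (either way round).
- mug: Bystander: white mug, 80 mm high, radius 36 mm, handle at its side; stands among the cartons. Origin at its underside.
- soap: Bystander: soap bottle, 130 mm high, 60 mm diameter. Origin at its underside.
- salt: Bystander: clear jar with red cap, 90 mm high, 70 mm diameter. Origin at its underside.
- can: Bystander: steel food can, 90 mm high, 60 mm diameter. Origin at its underside.
- bowl: Bystander: white bowl, radius 60 mm. Origin at its underside.
- tub: Bystander: clear open food tub, 150 x 110 x 70 mm. Origin at its underside.

How it is judged:
By the outcome, as a careful person would: the job done as asked, in the order asked, and still so for the second after the job is handed in, with the robot touching nothing.
Of carton1, carton2, carton3, carton4, carton5 only 3 to 5 are there at a start; the rules pass over those that are not, and their reading is None.
At some moment in a run one of carton1, carton2, carton3, carton4, carton5 may be knocked a few centimetres aside while the robot is not near it.
It also fails if it takes over 210 s, if anything falls off the work surface, if the arm or the gripper's body presses on something with over 40 N, if the wrist force passes 120 N, or if a joint passes its speed limit or range.

## Robot

A 7-joint arm with a two-finger parallel gripper is mounted at the origin on the work surface. World frame = base frame: x ahead of the robot, y to its left, z up, the work surface at z = 0. Lengths are in m, angles in rad, forces in N, time in s.
With the tool pointing down it reaches from about 0.4 to 0.85 m from the base axis. Payload 10.4 kg.
Tool frame: the origin (TCP) lies midway between the tips of the shut fingers; the grasp point (between the pads) lies 19 mm behind it; z points along the fingers, y is the line along which they close (so a half turn about z gives the same grasp; the last joint's range is limited). The gripper opens to 87 mm and grips with 3 to 60 N. Pads are 19 mm wide; open, the fingers measure 117 mm over their backs; the gripper's body (75 mm by 190 mm) begins 51 mm behind the grasp point.
Start: joints at [-1.264, 0.332, -0.065, 1.46, 0.022, 1.35, -0.088], TCP at [0.202, 0.591, 0.223] pointing down, gripper open.
Joint ranges: [-2.6, 2.6], [-0.5, 2.12], [-1.47, 1.34], [0.16, 2.42], [-1.27, 4.41], [0.06, 2.06], [-2.6, 2.6]. Speed limits (rad/s): [2.22, 2.22, 2.79, 2.79, 3.14, 3.14, 3.14].

## Interface

Orientations are given as a unit quaternion [x, y, z, w].
In Python, from bench import sensors, eyes, order gives the robot as it stands.
- The arm moves only by the tool arm_command, never from a script. Its argument "steps" is a list of rows, each an object with "rot": the turn, a rotation vector about the world's x, y, z in degrees, a list of three; "slide": the shift along the world's x, y, z in m, a list of three; "grip": the opening, from 0 (shut) to 1 (fully open). A call has exactly 8 rows; each row shifts and turns the commanded pose from where the row before left it; what a row does not reach is not made up. A row lasts 1/8 s, in which the tool goes at most 62.5 mm and 10.7 degrees, less where a joint would pass 70% of its speed; a pose out of reach is approached as far as the arm can. A call with a gripper value outside its range is refused whole. The fingers move at their own pace and stop on an object; "newtons" is the grip in N (left out, the last holds). Time passes only in rows, so rows that do not move let the fingers close, or fill a call up. It gives the time, the measured TCP pose, the force, the opening and the grip force at its end, in the units of the state.
- sensors.read_state(): the state, without advancing time (a new reading comes with each control period).
- eyes.camera(name): name is "scene" or "top" or "wrist"; returns a dict with "pixels" (480x640x3 uint8, red, green, blue), "intrinsics" (3x3 intrinsics, pixels), "pose" (4x4, takes a point from camera to world coordinates). Camera axes: x right, y down, z forward; pixel columns grow to the right and rows downward; lengths in m; the calibration is good to about 2 mm. A picture is of the moment at which its call begins. There is no depth.
- order.close_job(): hands the job in; it is judged then, once.
Trained networks look in a picture, given as the dict that the camera call returned (one of the last four; its "shot" number tells which), for a name from the list of things; names that differ only in an ending like _2 or _b are one class to them, and where a whole thing is asked for, a point or a joint stands for the part that bears it (a point fixed in the world has none). Each returns a list of dicts, best first, with "conf" (0 to 1); they miss things now and then, are a little off and sometimes report something else, mostly with a low value. They report only what shows in the picture. A call takes as long as a camera call.
- eyes.look_for(name, picture): "bbox" ([left, top, right, bottom] in pixels, round what is visible of it).
The state is a dict: "time": time; "joint_positions": joint angles; "joint_vel": joint speeds; "joint_torque": joint torques, N m; "ee_pos": TCP position; "eef_rot": TCP orientation; "ft_force": force on the tool from outside, world axes, zero at the start; "torque": the same for the moment, N m; "width": finger opening in m; "grip_force": force on a finger pad.
Only numpy, scipy, OpenCV 4.12 (cv2) and the standard library are available. Lean on these libraries where they do the work, as an engineer would, in place of code of your own. Each camera call takes 0.05 s, during which the arm holds its last target. There are 200 camera calls.

## Working session

There is one attempt and no reset: what is moved stays moved. The work goes in short steps, Python scripts to look and compute and a tool call to move; the robot and the scene stay as the last step left them, time stands still between calls to the robot, and variables do not carry over. Pictures are saved under pics/ and viewed, at most 14 in all, crops included, and the job is handed in when it is done.

Besides the shell and the picture viewer there is one more tool, called after "Request:" as name(argument=value, ...), one argument or row to a line, values as JSON. arm_command: Moves the arm, as the interface text tells. Its arguments: {"type":"object","properties":{"steps":{"type":"array","items":{"type":"object","properties":{"rot":{"type":"array","items":{"type":"number"}},"slide":{"type":"array","items":{"type":"number"}},"grip":{"type":"number"}}}},"newtons":{"type":"number"}},"required":["steps"]}

```bash
ls; mkdir -p pics; cat > h.py <<'E'
import numpy as np, cv2
from bench import sensors, eyes, order
def ray(cam,u,v):
    K=np.array(cam["intrinsics"]);T=np.array(cam["pose"])
    d=T[:3,:3]@np.linalg.inv(K)@np.array([u,v,1.]);return T[:3,3],d
def at(cam,u,v,z):
    o,d=ray(cam,u,v);return o+d*(z-o[2])/d[2]
def proj(cam,P):
    K=np.array(cam["intrinsics"]);T=np.array(cam["pose"])
    p=K@(T[:3,:3].T@(np.array(P)-T[:3,3]));return p[:2]/p[2]
def save(cam,n,crop=None,s=1):
    im=cv2.cvtColor(cam["pixels"],cv2.COLOR_RGB2BGR)
    if crop: im=im[crop[1]:crop[3],crop[0]:crop[2]]
    if s!=1: im=cv2.resize(im,None,fx=s,fy=s,interpolation=cv2.INTER_CUBIC)
    cv2.imwrite("pics/"+n,im)
E
python3 - <<'E'
from h import *
for n in ["top","scene"]:
    c=eyes.camera(n);save(c,n+"0.png");print(n,np.round(c["pose"],3).tolist(),np.round(c["intrinsics"],1).tolist())
    np.save(n+"0.npy",c,allow_pickle=True)
    for k in ["slab","pail","bail","bracket","carton1","mug","bail_grip","soap","can","tub","bowl","salt"]:
        print(k,[(np.round(d["bbox"]).tolist(),round(d["conf"],2)) for d in eyes.look_for(k,c)[:6]])
E
```

```text
pics
top [[-0.075, -0.971, 0.225, 0.294], [-0.997, 0.072, -0.02, -0.017], [0.003, -0.226, -0.974, 1.561], [0.0, 0.0, 0.0, 1.0]] [[484.4, 0.0, 308.3], [0.0, 484.4, 235.7], [0.0, 0.0, 1.0]]
slab [([250.0, 235.0, 342.0, 316.0], 0.58)]
pail [([269.0, 260.0, 303.0, 296.0], 0.95)]
bail [([263.0, 289.0, 300.0, 294.0], 0.7), ([248.0, 235.0, 342.0, 317.0], 0.69), ([157.0, 302.0, 189.0, 330.0], 0.45)]
bracket [([172.0, 216.0, 225.0, 260.0], 0.82), ([252.0, 237.0, 341.0, 318.0], 0.32)]
carton1 [([353.0, 288.0, 387.0, 330.0], 0.77), ([402.0, 288.0, 429.0, 330.0], 0.75), ([353.0, 239.0, 378.0, 274.0], 0.71), ([401.0, 238.0, 428.0, 272.0], 0.68), ([208.0, 295.0, 236.0, 330.0], 0.65), ([249.0, 237.0, 343.0, 316.0], 0.23)]
mug [([158.0, 300.0, 186.0, 331.0], 0.62)]
bail_grip [([267.0, 277.0, 304.0, 297.0], 0.73)]
soap []
can [([132.0, 275.0, 159.0, 299.0], 0.58)]
tub [([440.0, 214.0, 487.0, 267.0], 0.55)]
bowl [([356.0, 185.0, 389.0, 224.0], 0.96), ([128.0, 272.0, 158.0, 298.0], 0.65), ([250.0, 234.0, 340.0, 316.0], 0.5)]
salt [([267.0, 184.0, 292.0, 213.0], 0.86), ([355.0, 240.0, 377.0, 273.0], 0.7
[... 553 characters left out ...]
.0], 0.59), ([223.0, 314.0, 277.0, 363.0], 0.59), ([208.0, 207.0, 252.0, 256.0], 0.57)]
mug [([412.0, 158.0, 452.0, 194.0], 0.78), ([414.0, 166.0, 479.0, 280.0], 0.51)]
bail_grip [([226.0, 316.0, 276.0, 366.0], 0.62), ([308.0, 187.0, 345.0, 200.0], 0.53)]
soap [([311.0, 306.0, 338.0, 350.0], 0.56), ([263.0, 199.0, 386.0, 298.0], 0.37)]
can [([467.0, 171.0, 493.0, 207.0], 0.81), ([310.0, 310.0, 338.0, 352.0], 0.48)]
tub [([87.0, 295.0, 155.0, 369.0], 0.77), ([262.0, 200.0, 383.0, 300.0], 0.28)]
bowl [([307.0, 184.0, 348.0, 203.0], 0.69), ([226.0, 313.0, 279.0, 365.0], 0.67), ([263.0, 200.0, 384.0, 299.0], 0.42), ([207.0, 208.0, 251.0, 254.0], 0.24)]
salt [([360.0, 298.0, 389.0, 341.0], 0.83)]
```

```bash
python3 - <<'E'
from h import *
c=np.load("top0.npy",allow_pickle=True).item();save(c,"topc.png",(120,170,500,340),2.1)
c=np.load("scene0.npy",allow_pickle=True).item();save(c,"scenec.png",(80,140,500,380),1.9)
E
```

```text
(no output)
```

View pics/topc.png

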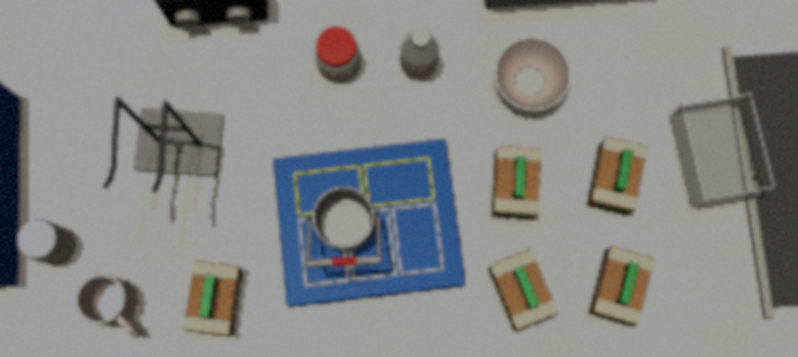

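View pics/scenec.png

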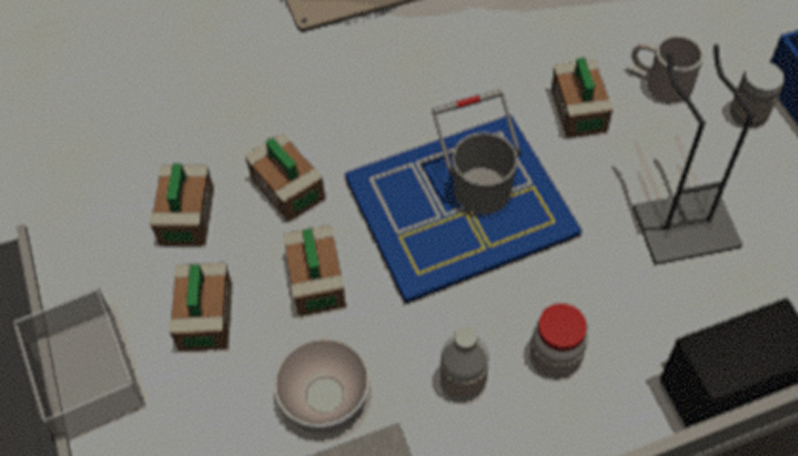

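The counter holds five cartons: four right of the slab, one left by the mug. The pail sits on the slab with its bail folded toward -x (red grip at crop 343,261), and the bracket is at the left with its tips toward the robot. Next I measure these.

```bash
cat >> h.py <<'E'
def blobs(cam,lo,hi,z,amin=15,n=9):
    hsv=cv2.cvtColor(cam["pixels"],cv2.COLOR_RGB2HSV);m=cv2.inRange(hsv,np.array(lo),np.array(hi))
    cs,_=cv2.findContours(m,cv2.RETR_EXTERNAL,cv2.CHAIN_APPROX_NONE);out=[]
    for k in sorted(cs,key=cv2.contourArea,reverse=True)[:n]:
        if cv2.contourArea(k)<amin: continue
        p=np.array([at(cam,*q[0],z)[:2] for q in k])
        r=cv2.minAreaRect((p*1000).astype(np.float32));b=cv2.boxPoints(r)
        e=[b[1]-b[0],b[2]-b[1]];e=max(e,key=np.linalg.norm);a=np.degrees(np.arctan2(e[1],e[0]));a=(a+90)%180-90
        out.append((np.round(r[0]).tolist(),np.round(r[1]).tolist(),round(float(a),1),np.round(k.reshape(-1,2).mean(0)).tolist()))
    return out
GREEN=((45,80,30),(85,255,255));RED=((0,120,60),(8,255,255));BLUE=((105,120,40),(125,255,255))
E
python3 - <<'E'
from h import *
for n in ["top","scene"]:
    c=np.load(n+"0.npy",allow_pickle=True).item();print(n)
    print("green");[print(b) for b in blobs(c,*GREEN,0.09)]
    print("blue");[print(b) for b in blobs(c,*BLUE,0.02,500)]
    print("red");[print(b) for b in blobs(c,*RED,0.14,8)]
    b=(269,260,303,296)
c=np.load("top0.npy",allow_pickle=True).item()
# crop->pixel helper
for nm,(u,v),z in [("rim",(345,221),.1),("post1",(118,98),.254),("post2",(165,103),.254),("tip1",(108,186),.251),("tip2",(157,190),.251),("platec",(180,143),.01),("barL",(305,262),.13),("barR",(382,262),.13),("soap",(420,55),.1),("salt",(338,50),.08),("bowl",(533,76),.05),("mug",(103,298),.08),("can",(40,238),.09)]:
    print(nm,np.round(at(c,120+u/2.1,170+v/2.1,z),3))
c=np.load("scene0.npy",allow_pickle=True).item()
for nm,(u,v),z in [("rim",(485,160),.1),("p1",(703,123),.225),("p2",(750,112),.225),("tipa",(670,60),.251),("tipb",(716,47),.251),("plate",(687,222),.01)]:
    print(nm,np.round(at(c,80+u/1.9,140+v/1.9,z),3))
E
```

```text
top
green
([424.0, 239.0], [16.0, 57.0], -10.2, [219.0, 311.0])
([396.0, -364.0], [15.0, 60.0], -21.2, [419.0, 305.0])
([402.0, -217.0], [59.0, 14.0], 17.7, [370.0, 307.0])
([562.0, -379.0], [14.0, 62.0], -18.1, [417.0, 251.0])
([563.0, -224.0], [12.0, 57.0], -5.9, [367.0, 254.0])
blue
([632.0, 693.0], [309.0, 324.0], -0.2, [91.0, 259.0])
([524.0, 4.0], [225.0, 266.0], -87.5, [295.0, 276.0])
red
([767.0, 32.0], [56.0, 56.0], 42.3, [280.0, 192.0])
([453.0, 41.0], [29.0, 6.0], 85.7, [283.0, 294.0])
scene
green
([572.0, -382.0], [18.0, 70.0], -16.9, [182.0, 292.0])
([408.0, -368.0], [18.0, 72.0], -19.6, [172.0, 238.0])
([413.0, -220.0], [74.0, 20.0], 17.9, [228.0, 223.0])
([435.0, 234.0], [20.0, 77.0], -13.3, [387.0, 181.0])
([574.0, -228.0], [13.0, 72.0], -6.9, [243.0, 273.0])
([648.0, -238.0], [36.0, 14.0], 79.4, [248.0, 299.0])
([492.0, -210.0], [15.0, 36.0], -72.6, [240.0, 245.0])
([645.0, -394.0], [35.0, 12.0], 75.0, [184.0, 319.0])
([513.0, 203.0], [36.0, 18.0], 78.8, [390.0, 205.0])
blue
([593.0, 757.0], [448.0, 360.0], 90.0, [575.0, 182.0])
([529.0, 2.0], [230.0, 269.0], -87.5, [321.0, 253.0])
([239.0, 1236.0], [130.0, 255.0], -40.4, [624.0, 75.0])
([580.0, -47.0], [54.0, 90.0], -87.4, [312.0, 267.0])
([491.0, -69.0], [89.0, 55.0], 2.6, [293.0, 244.0])
red
([810.0, 16.0], [55.0, 58.0], -66.0, [376.0, 312.0])
([450.0, 42.0], [31.0, 9.0], 88.8, [326.0, 193.0])
rim [0.514 0.035 0.1  ]
post1 [0.678 0.32  0.254]
post2 [0.667 0.258 0.254]
tip1 [0.561 0.335 0.251]
tip2 [0.55  0.272 0.251]
platec [0.67  0.287 0.01 ]
barL [0.456 0.094 0.13 ]
barR [ 0.448 -0.014  0.13 ]
soap [ 0.757 -0.094  0.1  ]
salt [0.78  0.029 0.08 ]
bowl [ 0.726 -0.268  0.05 ]
mug [0.432 0.39  0.08 ]
can [0.524 0.478 0.09 ]
rim [0.526 0.038 0.1  ]
p1 [0.655 0.275 0.225]
p2 [0.661 0.34  0.225]
tipa [0.565 0.272 0.251]
tipb [0.567 0.338 0.251]
plate [0.671 0.292 0.01 ]
```

```bash
python3 - <<'E'
from h import *
from scipy.spatial.transform import Rotation as R
s=sensors.read_state();print(s["time"],s["ee_pos"],R.from_quat(s["eef_rot"]).as_matrix().round(3).tolist(),s["width"],s["ft_force"])
c=eyes.camera("wrist");T=np.array(c["pose"]);A=np.eye(4);A[:3,:3]=R.from_quat(s["eef_rot"]).as_matrix();A[:3,3]=s["ee_pos"]
print((np.linalg.inv(A)@T).round(3).tolist(),c["intrinsics"])
E
```

```text
1.3 [0.20237737 0.59136143 0.22256184] [[-0.946, 0.324, -0.0], [0.324, 0.946, 0.0], [0.0, 0.0, -1.0]] 0.08712965323324746 [-0.08984004 -0.09487052  0.16394058]
[[-0.0, -0.967, -0.254, 0.07], [1.0, 0.0, -0.001, -0.0], [0.001, -0.254, 0.967, -0.162], [0.0, 0.0, 0.0, 1.0]] [[359.01559569   0.         321.88288194]
 [  0.         359.01559569 245.53643884]
 [  0.           0.           1.        ]]
```

Request:
arm_command(
  steps=[
    {"slide":[0.025,-0.055,0.01],"rot":[0,0,-9],"grip":0.6},
    {"slide":[0.025,-0.055,0.01],"rot":[0,0,-9],"grip":0.6},
    {"slide":[0.025,-0.055,0.01],"rot":[0,0,-9],"grip":0.6},
    {"slide":[0.025,-0.055,0.01],"rot":[0,0,-9],"grip":0.6},
    {"slide":[0.025,-0.055,0.01],"rot":[0,0,-9],"grip":0.6},
    {"slide":[0.025,-0.055,0.01],"rot":[0,0,-9],"grip":0.6},
    {"slide":[0.025,-0.055,0.01],"rot":[0,0,-9],"grip":0.6},
    {"slide":[0.025,-0.055,0.01],"rot":[0,0,-9],"grip":0.6},
  ],
)

```text
time: 2.35
ee_pos: [0.4029, 0.1494, 0.3032]
eef_rot: [0.714, 0.7, 0.001, -0.0]
ft_force: [0.2, 0.1, -0.5]
width: 0.0522
grip_force: 0.0
```

Request:
arm_command(
  steps=[
    {"slide":[0.025,-0.055,0.01],"rot":[0,0,-2],"grip":0.6},
    {"slide":[0.025,-0.055,0.01],"rot":[0,0,0],"grip":0.6},
    {"grip":0.6},
    {"grip":0.6},
    {"grip":0.6},
    {"grip":0.6},
    {"grip":0.6},
    {"grip":0.6},
  ],
)

```text
schema error: expected keys rot, slide, grip
```

```bash
cat >> h.py <<'E'
from scipy.spatial.transform import Rotation as R
def tri(obs):
    A=np.zeros((3,3));b=np.zeros(3)
    for cam,u,v in obs:
        o,d=ray(cam,u,v);d=d/np.linalg.norm(d);M=np.eye(3)-np.outer(d,d);A+=M;b+=M@o
    p=np.linalg.solve(A,b);return p
def st():
    s=sensors.read_state();m=R.from_quat(s["eef_rot"]).as_matrix()
    print("t",round(s["time"],2),"pos",np.round(s["ee_pos"],4),"ydir",round(float(np.degrees(np.arctan2(m[1,1],m[0,1]))),1),"tilt",np.round(m[:,2],3),"w",round(s["width"],4),"gf",round(s["grip_force"],1),"F",np.round(s["ft_force"],1));return s
def centroid(cam,rng,box=None):
    hsv=cv2.cvtColor(cam["pixels"],cv2.COLOR_RGB2HSV);m=cv2.inRange(hsv,np.array(rng[0]),np.array(rng[1]))
    if box: k=np.zeros_like(m);k[box[1]:box[3],box[0]:box[2]]=1;m=m*k
    n,l,s,c=cv2.connectedComponentsWithStats(m);i=1+np.argmax(s[1:,4]);return c[i],s[i]
E
python3 - <<'E'
from h import *
st();w=eyes.camera("wrist");np.save("w1.npy",w,allow_pickle=True);save(w,"w1.png")
t=np.load("top0.npy",allow_pickle=True).item();s=np.load("scene0.npy",allow_pickle=True).item()
obs=[(t,*centroid(t,RED,(260,285,310,300))[0]),(s,*centroid(s,RED,(305,180,355,210))[0]),(w,*centroid(w,RED)[0])]
print([o[1:] for o in obs]);print(tri(obs),tri(obs[:2]),tri(obs[1:]),tri(obs[::2]))
print(blobs(w,*RED,tri(obs)[2],30))
E
```

```text
t 2.35 pos [0.4029 0.1494 0.3032] ydir -1.2 tilt [ 0.001  0.001 -1.   ] w 0.0522 gf 0.0 F [ 0.2  0.1 -0.5]
[(np.float64(283.7083333333333), np.float64(294.125)), (np.float64(326.1764705882353), np.float64(192.97058823529412)), (np.float64(374.0740740740741), np.float64(347.77037037037036))]
[0.45268391 0.03683855 0.15032375] [0.45268958 0.03975546 0.14380717] [0.45354321 0.0358866  0.15053147] [0.44956299 0.03782963 0.16088419]
[([450.0, 31.0], [10.0, 13.0], -89.3, [374.0, 347.0])]
```

View pics/w1.png

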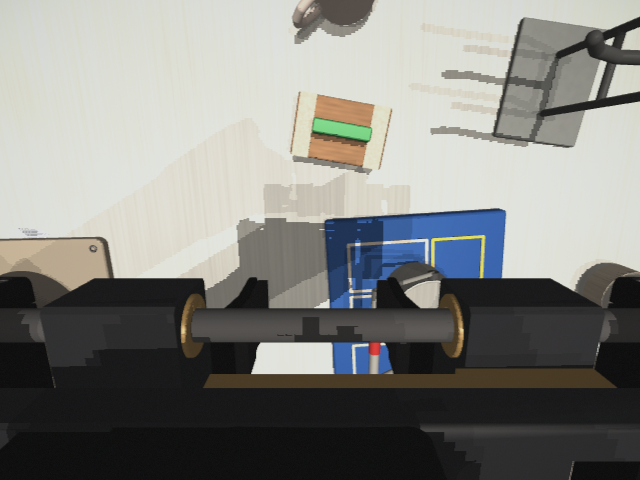

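Request:
arm_command(
  steps=[
    {"slide":[0.015,-0.06,0.01],"rot":[0,0,0],"grip":0.5},
    {"slide":[0.015,-0.06,0.01],"rot":[0,0,0],"grip":0.5},
    {"slide":[0.015,-0.06,0.01],"rot":[0,0,0],"grip":0.5},
    {"slide":[0,0,0],"rot":[0,0,0],"grip":0.5},
    {"slide":[0,0,0],"rot":[0,0,0],"grip":0.5},
    {"slide":[0,0,0],"rot":[0,0,0],"grip":0.5},
    {"slide":[0,0,0],"rot":[0,0,0],"grip":0.5},
    {"slide":[0,0,0],"rot":[0,0,0],"grip":0.5},
  ],
)

```text
time: 3.4
ee_pos: [0.4472, -0.0277, 0.3324]
eef_rot: [0.712, 0.702, -0.0, 0.0]
ft_force: [-0.8, -0.6, 0.4]
width: 0.0438
grip_force: 0.0
```

```bash
python3 - <<'E'
from h import *
st();w0=np.load("w1.npy",allow_pickle=True).item();w=eyes.camera("wrist");np.save("w2.npy",w,allow_pickle=True);save(w,"w2.png")
t=np.load("top0.npy",allow_pickle=True).item();s=np.load("scene0.npy",allow_pickle=True).item()
obs=[(t,*centroid(t,RED,(260,285,310,300))[0]),(s,*centroid(s,RED,(305,180,355,210))[0]),(w,*centroid(w,RED)[0])]
print([o[1:] for o in obs]);print(tri(obs),tri(obs[1:]),tri(obs[::2]))
print(blobs(w,*RED,tri(obs)[2],30)); print(blobs(w0,*GREEN,.09,100))
E
```

```text
t 3.4 pos [ 0.4472 -0.0277  0.3324] ydir -0.8 tilt [-0. -0. -1.] w 0.0438 gf 0.0 F [-0.8 -0.6  0.4]
[(np.float64(283.7083333333333), np.float64(294.125)), (np.float64(326.1764705882353), np.float64(192.97058823529412)), (np.float64(619.4757462686567), np.float64(156.45149253731344))]
[0.51754527 0.0229367  0.30259665] [0.58327629 0.0113414  0.31304168] [0.40890379 0.033071   0.54021213]
[([600.0, 36.0], [22.0, 29.0], -78.2, [621.0, 156.0]), ([450.0, 40.0], [18.0, 6.0], 89.2, [327.0, 154.0])]
[([423.0, 239.0], [15.0, 59.0], -11.0, [341.0, 129.0])]
```

View pics/w2.png

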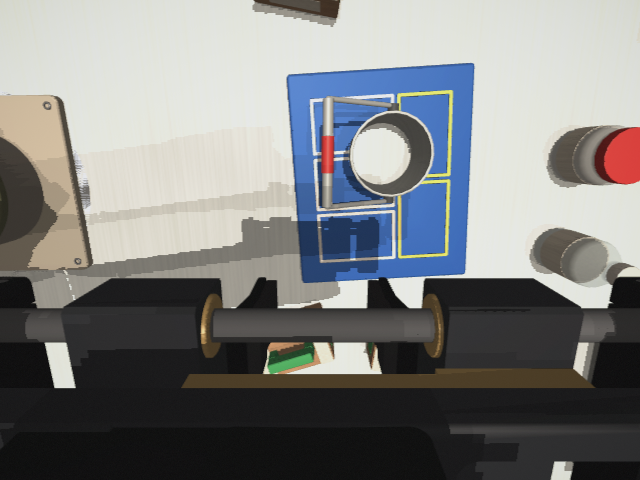

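The picture shows the slab, with corners near (288,76), (474,64), (464,272) and (303,282). The bail bar runs (328,97)–(328,208), and the pail rim is centred at about (391,153).

```bash
python3 - <<'E'
from h import *
w=np.load("w2.npy",allow_pickle=True).item()
t=np.load("top0.npy",allow_pickle=True).item();s=np.load("scene0.npy",allow_pickle=True).item()
r=centroid(w,RED,(310,120,345,190))[0]
obs=[(t,*centroid(t,RED,(260,285,310,300))[0]),(s,*centroid(s,RED,(305,180,355,210))[0]),(w,*r)]
print(r,tri(obs),tri(obs[1:]),tri(obs[::2]))
print("rim",at(w,391.5,153,.1),[np.round(at(w,*p,.1),3).tolist() for p in [(350,153),(433,152)]])
print("bar ends",at(w,328,97,.145),at(w,328,208,.145))
c=[at(w,*p,.02)[:2]*1000 for p in [(288,76),(474,64),(464,272),(303,282)]];print("slab",np.round(c,0).tolist(),np.mean(c,0))
print(blobs(w,*BLUE,.02,2000))
hsv=cv2.cvtColor(w["pixels"],cv2.COLOR_RGB2HSV)
# slot predicted projection check
import math
cx,cy=np.mean(c,0)/1000;yaw=math.radians(2.5)
im=cv2.cvtColor(w["pixels"],cv2.COLOR_RGB2BGR)
E
```

```text
[327.09951456 153.91262136] [0.45233592 0.03951649 0.14365132] [0.45225739 0.04004155 0.14342404] [0.4518643  0.03872053 0.14624853]
rim [0.52080258 0.03853354 0.1       ] [[0.477, 0.039, 0.1], [0.565, 0.039, 0.1]]
bar ends [0.45312208 0.0889759  0.145     ] [ 0.45206621 -0.01233697  0.145     ]
slab [[407.0, 130.0], [632.0, 140.0], [642.0, -124.0], [418.0, -136.0]] [524.56892598   2.66384682]
[([524.0, 3.0], [227.0, 269.0], -87.5, [382.0, 170.0])]
```

Request:
arm_command(
  steps=[
    {"slide":[0.005,0.034,0],"rot":[0,0,0],"grip":0.5},
    {"slide":[0,0.034,0],"rot":[0,0,0],"grip":0.5},
    {"slide":[0,0,-0.05],"rot":[0,0,0],"grip":0.5},
    {"slide":[0,0,-0.05],"rot":[0,0,0],"grip":0.5},
    {"slide":[0,0,-0.05],"rot":[0,0,0],"grip":0.5},
    {"slide":[0,0,-0.035],"rot":[0,0,0],"grip":0.5},
    {"slide":[0,0,-0.022],"rot":[0,0,0],"grip":0.5},
    {"slide":[0,0,0],"rot":[0,0,0],"grip":0.5},
  ],
)

```text
time: 4.45
ee_pos: [0.4512, 0.0396, 0.1243]
eef_rot: [0.713, 0.702, -0.001, -0.0]
ft_force: [-0.2, -0.1, -0.1]
width: 0.0432
grip_force: 0.0
```

Request:
arm_command(
  steps=[
    {"slide":[0,0,0],"rot":[0,0,0],"grip":0.1},
    {"slide":[0,0,0],"rot":[0,0,0],"grip":0.1},
    {"slide":[0,0,0],"rot":[0,0,0],"grip":0.1},
    {"slide":[0,0,0],"rot":[0,0,0],"grip":0.1},
    {"slide":[0,0,0],"rot":[0,0,0],"grip":0.1},
    {"slide":[0,0,0],"rot":[0,0,0],"grip":0.1},
    {"slide":[0,0,0],"rot":[0,0,0],"grip":0.1},
    {"slide":[0,0,0],"rot":[0,0,0],"grip":0.1},
  ],
  newtons=4,
)

```text
time: 5.45
ee_pos: [0.4524, 0.0398, 0.1255]
eef_rot: [0.713, 0.702, 0.0, 0.0]
ft_force: [0.6, -0.1, 0.5]
width: 0.0119
grip_force: 4.0
```

Request:
arm_command(
  steps=[
    {"slide":[0.0063,0,0.0074],"rot":[0,0,0],"grip":0.1},
    {"slide":[0.0072,0,0.0067],"rot":[0,0,0],"grip":0.1},
    {"slide":[0.0079,0,0.0059],"rot":[0,0,0],"grip":0.1},
    {"slide":[0.0085,0,0.0048],"rot":[0,0,0],"grip":0.1},
    {"slide":[0.009,0,0.0039],"rot":[0,0,0],"grip":0.1},
    {"slide":[0.0095,0,0.0028],"rot":[0,0,0],"grip":0.1},
    {"slide":[0.0096,0,0.0017],"rot":[0,0,0],"grip":0.1},
    {"slide":[0.0099,0,0.0006],"rot":[0,0,0],"grip":0.1},
  ],
)

```text
time: 6.45
ee_pos: [0.5212, 0.0398, 0.1596]
eef_rot: [0.713, 0.702, 0.0, 0.0]
ft_force: [-1.4, 0.2, 1.6]
width: 0.0116
grip_force: 4.0
```

```bash
python3 - <<'E'
from h import *
st();s=eyes.camera("scene");save(s,"s2.png",(230,150,530,330),2.6)
E
```

```text
t 6.45 pos [0.5212 0.0398 0.1596] ydir -0.9 tilt [ 0.001  0.    -1.   ] w 0.0116 gf 4.0 F [-1.4  0.2  1.6]
```

View pics/s2.png

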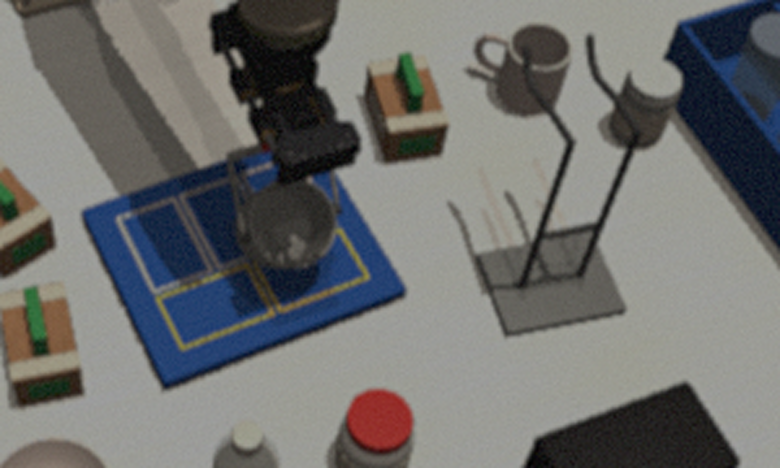

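Request:
arm_command(
  steps=[
    {"slide":[0,0,0],"rot":[0,0,0],"grip":0.4},
    {"slide":[0,0,0],"rot":[0,0,0],"grip":0.4},
    {"slide":[0,0,0],"rot":[0,0,0],"grip":0.4},
    {"slide":[0,0,0],"rot":[0,0,0],"grip":0.4},
    {"slide":[0,0,0.05],"rot":[0,0,0],"grip":0.4},
    {"slide":[0,-0.05,0.06],"rot":[0,0,0],"grip":0.4},
    {"slide":[0,-0.06,0.05],"rot":[0,0,0],"grip":0.4},
    {"slide":[0,0,0],"rot":[0,0,0],"grip":0.4},
  ],
)

```text
time: 7.5
ee_pos: [0.5212, -0.0527, 0.3007]
eef_rot: [0.715, 0.699, 0.002, 0.002]
ft_force: [1.0, 0.9, -0.4]
width: 0.0349
grip_force: 0.0
```

```bash
python3 - <<'E'
from h import *
st();w=eyes.camera("wrist");np.save("w3.npy",w,allow_pickle=True);s=eyes.camera("scene");np.save("s3.npy",s,allow_pickle=True)
t=eyes.camera("top");np.save("t3.npy",t,allow_pickle=True)
a=w["pixels"][0:290,200:520];b=cv2.resize(s["pixels"][150:330,250:450],None,fx=2,fy=2)[:290*2]
a=cv2.resize(a,None,fx=1.25,fy=1.25);h=max(a.shape[0],b.shape[0]);o=np.zeros((h,a.shape[1]+b.shape[1],3),np.uint8);o[:a.shape[0],:a.shape[1]]=a;o[:b.shape[0],a.shape[1]:]=b
cv2.imwrite("pics/m3.png",o[:,:,::-1]);print(o.shape)
E
```

```text
t 7.5 pos [ 0.5212 -0.0527  0.3007] ydir -1.3 tilt [ 0.006  0.    -1.   ] w 0.0349 gf 0.0 F [ 1.   0.9 -0.4]
(362, 800, 3)
```

View pics/m3.png

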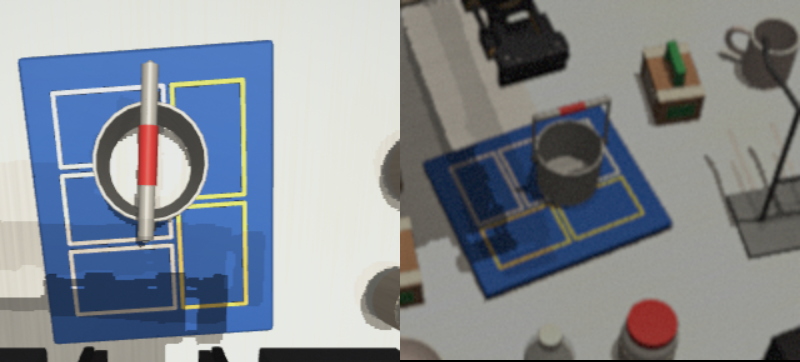

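The bail now stands upright over the pail, with its red grip at mosaic (148,155). I'll pin down the bar's centre and yaw.

```bash
python3 - <<'E'
from h import *
w=np.load("w3.npy",allow_pickle=True).item();s=np.load("s3.npy",allow_pickle=True).item();t=np.load("t3.npy",allow_pickle=True).item()
r=centroid(w,RED,(290,80,350,170))[0];q=centroid(s,RED,(310,190,360,215))[0]
print(tri([(w,*r),(s,*q)]),at(w,*r,.177),"rim",at(w,320.8,128.8,.1))
e=[at(w,200+x/1.25,y/1.25,.177) for x,y in [(150,62),(145,242)]];d=e[0]-e[1];print(e,np.mean(e,0),np.degrees(np.arctan2(d[1],d[0])))
# bracket low points / tips in scene and top
E
```

```text
[0.5198022  0.03747631 0.17974332] [0.51955345 0.03704988 0.177     ] rim [0.52199642 0.03741894 0.1       ]
[array([0.52240169, 0.08728363, 0.177     ]), array([ 0.51678215, -0.01576309,  0.177     ])] [0.51959192 0.03576027 0.177     ] 86.87852812333274
```

Request:
arm_command(
  steps=[
    {"slide":[-0.0015,0.045,0],"rot":[0,0,-2],"grip":0.45},
    {"slide":[0,0.045,0],"rot":[0,0,0],"grip":0.45},
    {"slide":[0,0,0],"rot":[0,0,0],"grip":0.45},
    {"slide":[0,0,-0.05],"rot":[0,0,0],"grip":0.45},
    {"slide":[0,0,-0.05],"rot":[0,0,0],"grip":0.45},
    {"slide":[0,0,-0.042],"rot":[0,0,0],"grip":0.45},
    {"slide":[0,0,0],"rot":[0,0,0],"grip":0.45},
    {"slide":[0,0,0],"rot":[0,0,0],"grip":0.1},
  ],
  newtons=30,
)

```text
time: 8.65
ee_pos: [0.5193, 0.0418, 0.1567]
eef_rot: [0.725, 0.689, 0.0, 0.0]
ft_force: [0.1, -0.2, 0.9]
width: 0.0343
grip_force: 0.0
```

Request:
arm_command(
  steps=[
    {"slide":[0,0,0],"rot":[0,0,0],"grip":0.1},
    {"slide":[0,0,0],"rot":[0,0,0],"grip":0.1},
    {"slide":[0,0,0],"rot":[0,0,0],"grip":0.1},
    {"slide":[0,0,0],"rot":[0,0,0],"grip":0.1},
    {"slide":[0,0,0.01],"rot":[0,0,0],"grip":0.1},
    {"slide":[0,0,0.02],"rot":[0,0,0],"grip":0.1},
    {"slide":[0,0,0.03],"rot":[0,0,0],"grip":0.1},
    {"slide":[0,0,0.03],"rot":[0,0,0],"grip":0.1},
  ],
)

```text
time: 9.65
ee_pos: [0.5179, 0.0415, 0.2459]
eef_rot: [0.725, 0.689, -0.001, -0.0]
ft_force: [0.4, 0.3, -6.2]
width: 0.0107
grip_force: 30.0
```

Request:
arm_command(
  steps=[
    {"slide":[0,0,0.03],"rot":[0,0,0],"grip":0.1},
    {"slide":[0,0,0.03],"rot":[0,0,0],"grip":0.1},
    {"slide":[0,0,0.02],"rot":[0,0,0],"grip":0.1},
    {"slide":[0,0,0],"rot":[0,0,0],"grip":0.1},
    {"slide":[0,0,0],"rot":[0,0,0],"grip":0.1},
    {"slide":[0,0,0],"rot":[0,0,0],"grip":0.1},
    {"slide":[0,0,0],"rot":[0,0,0],"grip":0.1},
    {"slide":[0,0,0],"rot":[0,0,0],"grip":0.1},
  ],
)

```text
time: 10.65
ee_pos: [0.5186, 0.0417, 0.325]
eef_rot: [0.725, 0.689, -0.0, -0.0]
ft_force: [-0.9, -0.5, -6.5]
width: 0.0106
grip_force: 30.0
```

```bash
python3 - <<'E'
from h import *
st();w=eyes.camera("wrist");np.save("w4.npy",w,allow_pickle=True);save(w,"w4.png")
E
```

```text
t 10.65 pos [0.5186 0.0417 0.325 ] ydir -2.9 tilt [-0. -0. -1.] w 0.0106 gf 30.0 F [-0.9 -0.5 -6.5]
```

View pics/w4.png

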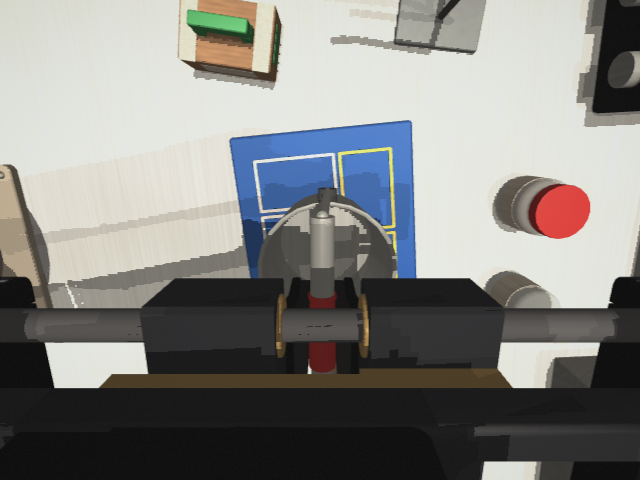

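Request:
arm_command(
  steps=[
    {"slide":[0,0.03,0.02],"rot":[0,0,-1],"grip":0.1},
    {"slide":[0.01,0.03,0.02],"rot":[0,0,-1],"grip":0.1},
    {"slide":[0.01,0.025,0.02],"rot":[0,0,-1],"grip":0.1},
    {"slide":[0.01,0,0],"rot":[0,0,-1],"grip":0.1},
    {"slide":[0,0,0],"rot":[0,0,-1],"grip":0.1},
    {"slide":[0,0,0],"rot":[0,0,0],"grip":0.1},
    {"slide":[0,0,0],"rot":[0,0,0],"grip":0.1},
    {"slide":[0,0,0],"rot":[0,0,0],"grip":0.1},
  ],
)

```text
time: 11.7
ee_pos: [0.5485, 0.1264, 0.3854]
eef_rot: [0.754, 0.657, 0.0, -0.0]
ft_force: [0.6, -1.2, -5.5]
width: 0.0111
grip_force: 30.0
```

```bash
python3 - <<'E'
from h import *
st();w=eyes.camera("wrist");np.save("w5.npy",w,allow_pickle=True);
t=eyes.camera("top");np.save("t5.npy",t,allow_pickle=True)
s=eyes.camera("scene");np.save("s5.npy",s,allow_pickle=True)
o=np.zeros((590,800,3),np.uint8)
o[:290,:640]=w["pixels"][:290]
o[290:590,:400]=cv2.resize(t["pixels"][200:275,150:250],None,fx=4,fy=4,interpolation=cv2.INTER_CUBIC)
o[290:590,400:]=cv2.resize(s["pixels"][155:280,400:510],(400,455),interpolation=cv2.INTER_CUBIC)[:300]
cv2.imwrite("pics/m5.png",o[:,:,::-1])
E
```

```text
t 11.7 pos [0.5485 0.1264 0.3854] ydir -7.9 tilt [-0.  0. -1.] w 0.0111 gf 30.0 F [ 0.6 -1.2 -5.5]
```

View pics/m5.png

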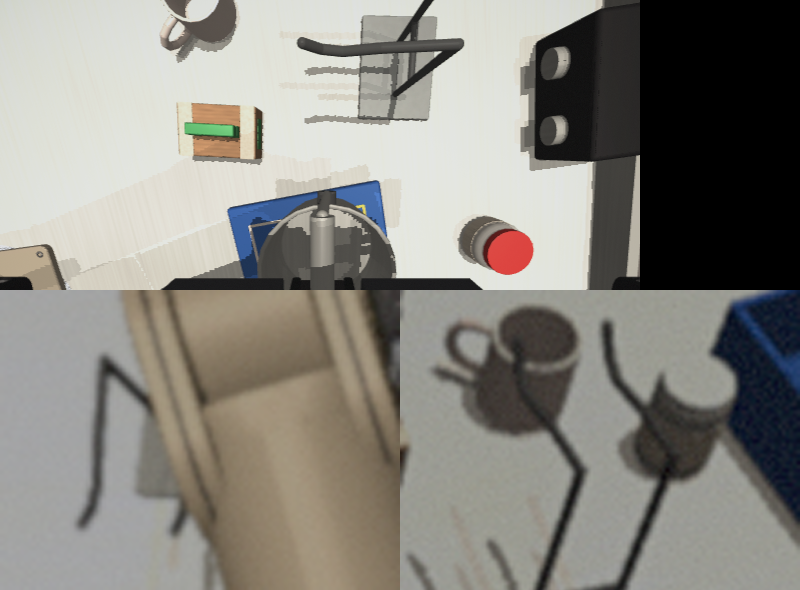

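Wrist view: the near prong has its tip at (302,43), low point about (330,51) and post top about (461,43). The foot plate spans x 359–437.

```bash
python3 - <<'E'
from h import *
w=np.load("w5.npy",allow_pickle=True).item();s=np.load("s5.npy",allow_pickle=True).item();t=np.load("t5.npy",allow_pickle=True).item()
W=dict(tip=(at(w,302,43,.251)),low=at(w,330,51,.225),post=at(w,460,43,.254))
for k,v in W.items(): print(k,v.round(4))
for p in [(361,17),(437,14),(429,121),(359,112)]: print("plate",at(w,*p,.01).round(3))
S=lambda x,y:(400+(x-400)*110/400,155+(y-290)*125/455)
for n,p,z in [("tipR",(518,345),.251),("tipL",(607,325),.251),("lowR",(524,385),.225),("lowL",(617,380),.225),("postR",(581,468),.254),("postL",(672,466),.254)]: print("scene",n,at(s,*S(*p),z).round(3))
for n,p,z in [("tipL",(84,525),.251),("tipR",(176,530),.251),("postL",(105,360),.254)]: print("top",n,at(t,150+p[0]/4,200+(p[1]-290)/4,z).round(3))
a=np.radians(-8)
E
```

```text
tip [0.5528 0.2741 0.251 ]
low [0.574  0.2721 0.225 ]
post [0.6678 0.2573 0.254 ]
plate [0.631 0.358 0.01 ]
plate [0.731 0.348 0.01 ]
plate [0.713 0.215 0.01 ]
plate [0.616 0.241 0.01 ]
scene tipR [0.561 0.273 0.251]
scene tipL [0.567 0.338 0.251]
scene lowR [0.575 0.276 0.225]
scene lowL [0.594 0.337 0.225]
scene postR [0.67  0.259 0.254]
scene postL [0.69  0.314 0.254]
top tipL [0.56  0.337 0.251]
top tipR [0.552 0.274 0.251]
top postL [0.676 0.32  0.254]
```

Request:
arm_command(
  steps=[
    {"slide":[-0.02,0.01,0],"rot":[0,0,0],"grip":0.1},
    {"slide":[-0.02,0.02,0],"rot":[0,0,0],"grip":0.1},
    {"slide":[-0.012,0.03,0],"rot":[0,0,0],"grip":0.1},
    {"slide":[0,0.035,0],"rot":[0,0,0],"grip":0.1},
    {"slide":[0,0.035,0],"rot":[0,0,0],"grip":0.1},
    {"slide":[0,0.03,0],"rot":[0,0,0],"grip":0.1},
    {"slide":[0,0.02,0],"rot":[0,0,0],"grip":0.1},
    {"slide":[0,0.01,0],"rot":[0,0,0],"grip":0.1},
  ],
)

```text
time: 12.85
ee_pos: [0.4965, 0.3176, 0.3851]
eef_rot: [0.754, 0.657, -0.0, 0.0]
ft_force: [0.5, -0.4, -5.9]
width: 0.0102
grip_force: 30.0
```

Request:
arm_command(
  steps=[
    {"slide":[0,0,-0.01],"rot":[0,0,0],"grip":0.1},
    {"slide":[0,0,-0.02],"rot":[0,0,0],"grip":0.1},
    {"slide":[0,0,-0.025],"rot":[0,0,0],"grip":0.1},
    {"slide":[0,0,-0.025],"rot":[0,0,0],"grip":0.1},
    {"slide":[0,0,-0.02],"rot":[0,0,0],"grip":0.1},
    {"slide":[0,0,-0.014],"rot":[0,0,0],"grip":0.1},
    {"slide":[0,0,-0.005],"rot":[0,0,0],"grip":0.1},
    {"slide":[0,0,0],"rot":[0,0,0],"grip":0.1},
  ],
)

```text
time: 13.85
ee_pos: [0.4969, 0.3165, 0.2666]
eef_rot: [0.754, 0.657, 0.0, 0.0]
ft_force: [0.2, -0.3, -6.1]
width: 0.0105
grip_force: 30.0
```

```bash
python3 - <<'E'
from h import *
st();w=eyes.camera("wrist");np.save("w6.npy",w,allow_pickle=True)
s=eyes.camera("scene")
o=np.zeros((480,800,3),np.uint8);o[:,:400]=w["pixels"][:480,200:600];o[:400,400:]=cv2.resize(s["pixels"][130:290,330:490],(400,400),interpolation=cv2.INTER_CUBIC)
cv2.imwrite("pics/m6.png",o[:,:,::-1])
E
```

```text
t 13.85 pos [0.4969 0.3165 0.2666] ydir -7.9 tilt [ 0.  0. -1.] w 0.0105 gf 30.0 F [ 0.2 -0.3 -6.1]
```

View pics/m6.png

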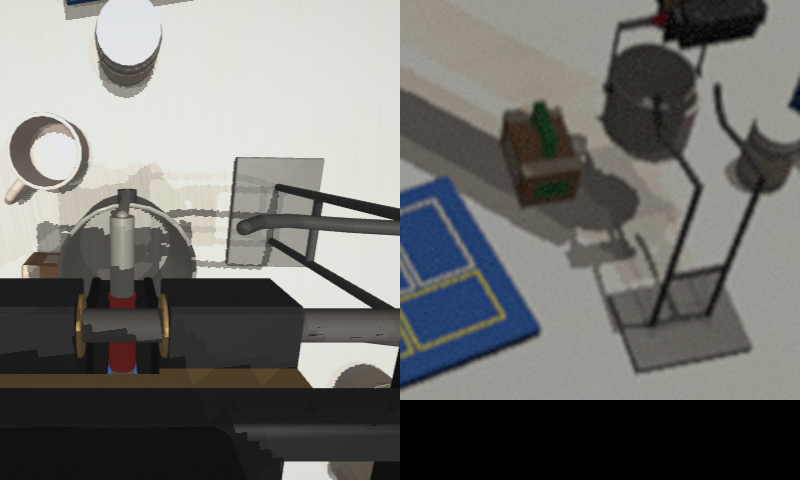

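```bash
python3 - <<'E'
from h import *
s=st();w=np.load("w6.npy",allow_pickle=True).item();m=R.from_quat(s["eef_rot"]).as_matrix()
for n,u,v,z in [("tipL",443,227,.251),("barend",322,214,.286),("postL",600,218,.254),("pc1",435,158,.01),("pc2",523,158,.01),("pc3",426,265,.01)]:
    p=at(w,u,v,z);print(n,p.round(4),"tool xyz",(m.T@(p-s["ee_pos"])).round(4))
E
```

```text
t 13.95 pos [0.4971 0.3168 0.2671] ydir -7.9 tilt [ 0.001  0.001 -1.   ] w 0.0107 gf 30.0 F [-0.   0.  -5.6]
tipL [0.5605 0.3403 0.251 ] tool xyz [0.0319 0.0597 0.0162]
barend [0.5019 0.3612 0.286 ] tool xyz [ 0.0446 -0.0013 -0.0188]
postL [0.6364 0.3349 0.254 ] tool xyz [0.0371 0.1355 0.0133]
pc1 [0.6309 0.36   0.01  ] tool xyz [0.061  0.1264 0.2573]
pc2 [0.7295 0.3463 0.01  ] tool xyz [0.0609 0.226  0.2574]
pc3 [0.6126 0.2343 0.01  ] tool xyz [-0.0661  0.1255  0.2572]
```

Request:
arm_command(
  steps=[
    {"slide":[0.008,0.002,0],"rot":[0,0,0],"grip":0.1},
    {"slide":[0.012,0.001,0],"rot":[0,0,0],"grip":0.1},
    {"slide":[0.015,-0.002,0],"rot":[0,0,0],"grip":0.1},
    {"slide":[0.015,-0.002,0],"rot":[0,0,0],"grip":0.1},
    {"slide":[0.015,-0.002,0],"rot":[0,0,0],"grip":0.1},
    {"slide":[0.015,-0.003,0],"rot":[0,0,0],"grip":0.1},
    {"slide":[0.01,-0.002,0],"rot":[0,0,0],"grip":0.1},
    {"slide":[0.004,-0.001,0],"rot":[0,0,0],"grip":0.1},
  ],
)

```text
time: 14.95
ee_pos: [0.5914, 0.3073, 0.2661]
eef_rot: [0.754, 0.656, -0.0, 0.0]
ft_force: [-0.1, -0.6, -6.1]
width: 0.0107
grip_force: 30.0
```

Request:
arm_command(
  steps=[
    {"slide":[0,0,0],"rot":[0,0,0],"grip":0.1},
    {"slide":[0,0,-0.01],"rot":[0,0,0],"grip":0.1},
    {"slide":[0,0,-0.01],"rot":[0,0,0],"grip":0.1},
    {"slide":[0,0,-0.01],"rot":[0,0,0],"grip":0.1},
    {"slide":[0,0,-0.008],"rot":[0,0,0],"grip":0.1},
    {"slide":[0,0,-0.006],"rot":[0,0,0],"grip":0.1},
    {"slide":[0,0,-0.003],"rot":[0,0,0],"grip":0.1},
    {"slide":[0,0,0],"rot":[0,0,0],"grip":0.1},
  ],
)

```text
time: 15.95
ee_pos: [0.5907, 0.3077, 0.2192]
eef_rot: [0.754, 0.657, -0.0, 0.0]
ft_force: [0.3, -0.3, -7.2]
width: 0.0107
grip_force: 30.0
```

Request:
arm_command(
  steps=[
    {"slide":[0,0,-0.001],"rot":[0,0,0],"grip":0.1},
    {"slide":[0,0,-0.001],"rot":[0,0,0],"grip":0.1},
    {"slide":[0,0,-0.001],"rot":[0,0,0],"grip":0.1},
    {"slide":[0,0,-0.001],"rot":[0,0,0],"grip":0.1},
    {"slide":[0,0,0],"rot":[0,0,0],"grip":0.1},
    {"slide":[0,0,0],"rot":[0,0,0],"grip":0.1},
    {"slide":[0,0,0],"rot":[0,0,0],"grip":0.1},
    {"slide":[0,0,0],"rot":[0,0,0],"grip":0.1},
  ],
)

```text
time: 16.95
ee_pos: [0.5907, 0.3078, 0.2154]
eef_rot: [0.754, 0.657, 0.0, 0.0]
ft_force: [0.1, -0.2, -5.6]
width: 0.0111
grip_force: 30.0
```

```bash
python3 - <<'E'
from h import *
st();w=eyes.camera("wrist")
s=eyes.camera("scene")
o=np.zeros((400,800,3),np.uint8);o[:,:400]=w["pixels"][:400,200:600];o[:400,400:]=cv2.resize(s["pixels"][130:290,360:520],(400,400),interpolation=cv2.INTER_CUBIC)
cv2.imwrite("pics/m7.png",o[:,:,::-1])
E
```

```text
t 16.95 pos [0.5907 0.3078 0.2154] ydir -7.9 tilt [ 0.  0. -1.] w 0.0111 gf 30.0 F [ 0.1 -0.2 -5.6]
```

View pics/m7.png

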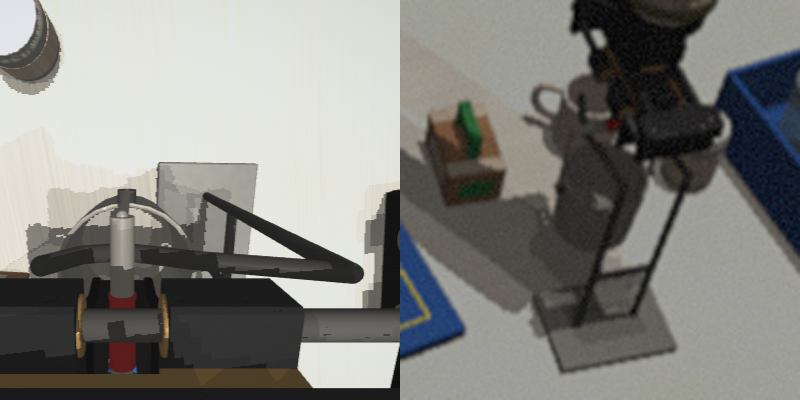

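Request:
arm_command(
  steps=[
    {"slide":[0,0,-0.001],"rot":[0,0,0],"grip":0.1},
    {"slide":[0,0,0],"rot":[0,0,0],"grip":0.1},
    {"slide":[0,0,-0.001],"rot":[0,0,0],"grip":0.1},
    {"slide":[0,0,0],"rot":[0,0,0],"grip":0.1},
    {"slide":[0,0,-0.001],"rot":[0,0,0],"grip":0.1},
    {"slide":[0,0,0],"rot":[0,0,0],"grip":0.1},
    {"slide":[0,0,0],"rot":[0,0,0],"grip":0.1},
    {"slide":[0,0,0],"rot":[0,0,0],"grip":0.1},
  ],
)

```text
time: 18.05
ee_pos: [0.591, 0.3078, 0.2133]
eef_rot: [0.754, 0.657, 0.001, 0.0]
ft_force: [-3.1, -1.5, 5.7]
width: 0.0106
grip_force: 30.0
```

Request:
arm_command(
  steps=[
    {"slide":[0,0,0.001],"rot":[0,0,0],"grip":0.1},
    {"slide":[0,0,0],"rot":[0,0,0],"grip":0.35},
    {"slide":[0,0,0],"rot":[0,0,0],"grip":0.35},
    {"slide":[0,0,0],"rot":[0,0,0],"grip":0.35},
    {"slide":[0,0,0],"rot":[0,0,0],"grip":0.35},
    {"slide":[0,0,0.02],"rot":[0,0,0],"grip":0.35},
    {"slide":[0,0,0.05],"rot":[0,0,0],"grip":0.35},
    {"slide":[0,0,0.05],"rot":[0,0,0],"grip":0.35},
  ],
  newtons=15,
)

```text
time: 19.05
ee_pos: [0.5904, 0.3076, 0.3346]
eef_rot: [0.754, 0.657, -0.0, -0.0]
ft_force: [1.5, 0.2, 0.4]
width: 0.0306
grip_force: 0.0
```

```bash
python3 - <<'E'
from h import *
st();w=eyes.camera("wrist");np.save("w8.npy",w,allow_pickle=True)
s=eyes.camera("scene");np.save("s8.npy",s,allow_pickle=True);t=eyes.camera("top");np.save("t8.npy",t,allow_pickle=True)
o=np.zeros((480,800,3),np.uint8);o[:,:400]=w["pixels"][:,120:520];o[:480,400:]=cv2.resize(s["pixels"][130:298,370:510],(400,480),interpolation=cv2.INTER_CUBIC)
cv2.imwrite("pics/m8.png",o[:,:,::-1])
print([b[:3] for b in blobs(t,*GREEN,.09)])
E
```

```text
t 19.05 pos [0.5904 0.3076 0.3346] ydir -7.9 tilt [-0. -0. -1.] w 0.0306 gf 0.0 F [1.5 0.2 0.4]
[([424.0, 239.0], [16.0, 58.0], -10.2), ([396.0, -364.0], [15.0, 60.0], -21.2), ([395.0, -177.0], [58.0, 14.0], 10.6), ([561.0, -378.0], [14.0, 60.0], -18.1), ([563.0, -224.0], [12.0, 57.0], -5.9)]
```

View pics/m8.png

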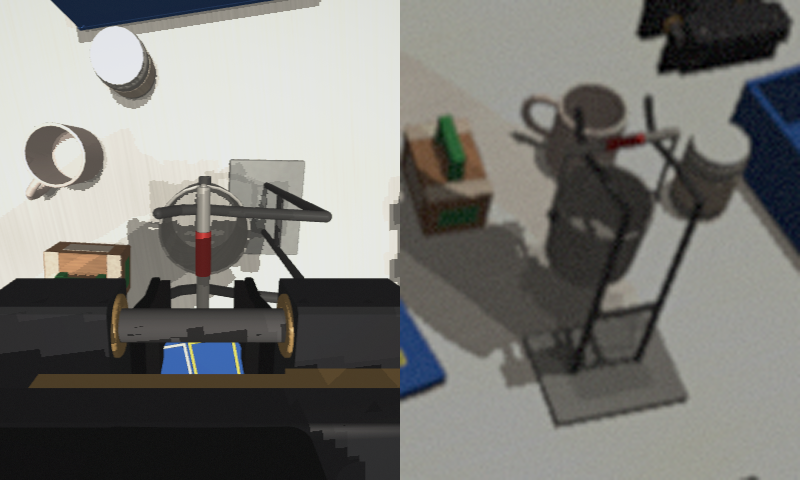

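The pail hangs across both prongs, with the bar over both rods in each view. The top camera also shows the lower-left of the right-hand cartons was knocked from (402,-217) to (395,-177). Now the cartons.

Request:
arm_command(
  steps=[
    {"slide":[-0.012,-0.01,0],"rot":[0,0,10.3],"grip":0.5},
    {"slide":[-0.012,-0.01,0],"rot":[0,0,10.3],"grip":0.5},
    {"slide":[-0.012,-0.01,0],"rot":[0,0,10.3],"grip":0.5},
    {"slide":[-0.012,-0.01,0],"rot":[0,0,10.3],"grip":0.5},
    {"slide":[-0.012,-0.01,0],"rot":[0,0,10.3],"grip":0.5},
    {"slide":[-0.012,-0.01,0],"rot":[0,0,10.3],"grip":0.5},
    {"slide":[-0.012,-0.01,0],"rot":[0,0,10.3],"grip":0.5},
    {"slide":[-0.012,-0.01,0],"rot":[0,0,10.3],"grip":0.5},
  ],
)

```text
time: 20.2
ee_pos: [0.4939, 0.2273, 0.3321]
eef_rot: [0.132, 0.991, -0.0, -0.001]
ft_force: [0.5, 0.2, -0.9]
width: 0.0438
grip_force: 0.0
```

```bash
cat >> h.py <<'E'
def look(tag=None,z=.09):
    s=st();w=eyes.camera("wrist")
    if tag: np.save(tag+".npy",w,allow_pickle=True)
    m=R.from_quat(s["eef_rot"]).as_matrix();yd=np.degrees(np.arctan2(m[1,1],m[0,1]))
    for c,sz,a,px in blobs(w,*GREEN,z,100,4):
        d=(a-90-yd+90)%180-90
        print("handle",c,sz,a,px,"slide",np.round(np.array(c)/1000-s["ee_pos"][:2],4),"turn",round(d,1))
    return w
E
python3 - <<'E'
from h import *
look("w9")
w=np.load("w3.npy",allow_pickle=True).item()
C=np.array([.525,.003]);a=np.radians(2.5);E=np.array([[np.cos(a),-np.sin(a)],[np.sin(a),np.cos(a)]])
def sf(x,y):
    p=at(w,200+x/1.25,y/1.25,.02)[:2];return np.round((E.T@(p-C))*1000).tolist()
for n,ps in dict(yU=[(172,84),(242,79),(244,195),(172,200)],yL=[(181,207),(245,202),(246,303),(183,307)],wU=[(52,93),(163,86)],wM=[(62,176),(70,243)],wB=[(70,252),(173,245),(178,310),(77,315)],slab=[(19,60),(272,41),(272,329),(55,343)]).items(): print(n,[sf(*p) for p in ps])
hsv=cv2.cvtColor(w["pixels"],cv2.COLOR_RGB2HSV);m=cv2.inRange(hsv,np.array((20,80,80)),np.array((35,255,255)))
cs,_=cv2.findContours(m,cv2.RETR_EXTERNAL,cv2.CHAIN_APPROX_NONE)
for k in cs:
    if cv2.contourArea(k)>1500:
        p=np.array([(E.T@(at(w,*q[0],.02)[:2]-C))*1000 for q in k],np.float32);print("Y",cv2.minAreaRect(p))
E
```

```text
t 20.2 pos [0.4939 0.2273 0.3321] ydir 74.9 tilt [-0.001 -0.001 -1.   ] w 0.0438 gf 0.0 F [ 0.5  0.2 -0.9]
handle [423.0, 240.0] [14.0, 59.0] -11.3 [317.0, 150.0] slide [-0.0709  0.0127] turn 3.8
yU [[22.0, 104.0], [85.0, 104.0], [86.0, 2.0], [17.0, 2.0]]
yL [[25.0, -5.0], [87.0, -4.0], [86.0, -105.0], [22.0, -105.0]]
wU [[-87.0, 103.0], [14.0, 103.0]]
wM [[-86.0, 31.0], [-85.0, -32.0]]
wB [[-86.0, -41.0], [15.0, -41.0], [17.0, -107.0], [-87.0, -106.0]]
slab [[-112.0, 132.0], [112.0, 133.0], [113.0, -134.0], [-113.0, -134.0]]
```

Request:
arm_command(
  steps=[
    {"slide":[-0.036,0.0065,0],"rot":[0,0,4],"grip":0.5},
    {"slide":[-0.035,0.0062,0],"rot":[0,0,0],"grip":0.5},
    {"slide":[0,0,-0.05],"rot":[0,0,0],"grip":0.5},
    {"slide":[0,0,-0.06],"rot":[0,0,0],"grip":0.5},
    {"slide":[0,0,-0.06],"rot":[0,0,0],"grip":0.5},
    {"slide":[0,0,-0.055],"rot":[0,0,0],"grip":0.5},
    {"slide":[0,0,-0.03],"rot":[0,0,0],"grip":0.5},
    {"slide":[0,0,-0.013],"rot":[0,0,0],"grip":0.5},
  ],
)

```text
time: 21.25
ee_pos: [0.4225, 0.2397, 0.0631]
eef_rot: [0.101, 0.995, -0.001, -0.001]
ft_force: [-0.8, 0.9, 0.1]
width: 0.0436
grip_force: 0.0
```

Request:
arm_command(
  steps=[
    {"slide":[0,0,0],"rot":[0,0,0],"grip":0.5},
    {"slide":[0,0,0],"rot":[0,0,0],"grip":0.1},
    {"slide":[0,0,0],"rot":[0,0,0],"grip":0.1},
    {"slide":[0,0,0],"rot":[0,0,0],"grip":0.1},
    {"slide":[0,0,0],"rot":[0,0,0],"grip":0.1},
    {"slide":[0,0,0],"rot":[0,0,0],"grip":0.1},
    {"slide":[0,0,0.02],"rot":[0,0,0],"grip":0.1},
    {"slide":[0,0,0.05],"rot":[0,0,0],"grip":0.1},
  ],
  newtons=20,
)

```text
time: 22.25
ee_pos: [0.422, 0.2394, 0.1339]
eef_rot: [0.1, 0.995, -0.002, -0.002]
ft_force: [1.2, 1.4, -1.7]
width: 0.0141
grip_force: 20.0
```

Request:
arm_command(
  steps=[
    {"slide":[0.0193,-0.0226,0.005],"rot":[0,0,-9.5],"grip":0.1},
    {"slide":[0.0193,-0.0226,0.005],"rot":[0,0,-9.5],"grip":0.1},
    {"slide":[0.0193,-0.0226,0],"rot":[0,0,-9.5],"grip":0.1},
    {"slide":[0.0193,-0.0226,0],"rot":[0,0,-9.5],"grip":0.1},
    {"slide":[0.0193,-0.0226,0],"rot":[0,0,-9.5],"grip":0.1},
    {"slide":[0.0193,-0.0226,0],"rot":[0,0,-9.5],"grip":0.1},
    {"slide":[0.0193,-0.0226,0],"rot":[0,0,-9.5],"grip":0.1},
    {"slide":[0.0193,-0.0226,0],"rot":[0,0,-9.5],"grip":0.1},
  ],
)

```text
time: 23.25
ee_pos: [0.5783, 0.059, 0.1448]
eef_rot: [0.693, 0.721, -0.0, -0.0]
ft_force: [-0.0, 0.2, -3.0]
width: 0.014
grip_force: 20.0
```

Request:
arm_command(
  steps=[
    {"slide":[0,0,0],"rot":[0,0,0],"grip":0.1},
    {"slide":[0,0,0],"rot":[0,0,0],"grip":0.1},
    {"slide":[0,0,0],"rot":[0,0,0],"grip":0.1},
    {"slide":[0,0,-0.02],"rot":[0,0,0],"grip":0.1},
    {"slide":[0,0,-0.02],"rot":[0,0,0],"grip":0.1},
    {"slide":[0,0,0],"rot":[0,0,0],"grip":0.1},
    {"slide":[0,0,0],"rot":[0,0,0],"grip":0.1},
    {"slide":[0,0,0],"rot":[0,0,0],"grip":0.1},
  ],
)

```text
time: 24.25
ee_pos: [0.5786, 0.0599, 0.1063]
eef_rot: [0.691, 0.723, 0.001, 0.0]
ft_force: [0.2, 0.2, -2.5]
width: 0.0136
grip_force: 20.0
```

```bash
python3 - <<'E'
from h import *
s=st();print(np.array([.5766,.0588])-s["ee_pos"][:2])
E
```

```text
t 24.25 pos [0.5786 0.0599 0.1063] ydir 2.5 tilt [ 0.001  0.    -1.   ] w 0.0136 gf 20.0 F [ 0.2  0.2 -2.5]
[-0.00197431 -0.00108182]
```

Request:
arm_command(
  steps=[
    {"slide":[-0.002,-0.001,-0.01],"rot":[0,0,0],"grip":0.1},
    {"slide":[0,0,-0.008],"rot":[0,0,0],"grip":0.1},
    {"slide":[0,0,-0.004],"rot":[0,0,0],"grip":0.1},
    {"slide":[0,0,0],"rot":[0,0,0],"grip":0.1},
    {"slide":[0,0,0],"rot":[0,0,0],"grip":0.45},
    {"slide":[0,0,0],"rot":[0,0,0],"grip":0.45},
    {"slide":[0,0,0],"rot":[0,0,0],"grip":0.45},
    {"slide":[0,0,0],"rot":[0,0,0],"grip":0.45},
  ],
)

```text
time: 25.25
ee_pos: [0.5761, 0.0586, 0.0832]
eef_rot: [0.692, 0.722, -0.0, 0.0]
ft_force: [-0.4, 0.6, -0.3]
width: 0.0381
grip_force: 0.0
```

Request:
arm_command(
  steps=[
    {"slide":[0,0,0.06],"rot":[0,0,0],"grip":0.45},
    {"slide":[0,0,0.06],"rot":[0,0,0],"grip":0.45},
    {"slide":[-0.02,-0.03,0.05],"rot":[0,0,0],"grip":0.45},
    {"slide":[-0.032,-0.053,0.01],"rot":[0,0,0],"grip":0.45},
    {"slide":[-0.032,-0.053,0],"rot":[0,0,0],"grip":0.45},
    {"slide":[-0.032,-0.053,0],"rot":[0,0,0],"grip":0.45},
    {"slide":[-0.032,-0.053,0],"rot":[0,0,0],"grip":0.45},
    {"slide":[-0.03,-0.053,0],"rot":[0,0,0],"grip":0.45},
  ],
)

```text
time: 26.25
ee_pos: [0.3969, -0.2378, 0.2634]
eef_rot: [0.692, 0.722, 0.001, 0.0]
ft_force: [0.0, -0.7, -0.4]
width: 0.0393
grip_force: 0.0
```

```bash
python3 - <<'E'
from h import *
look("w10")
E
```

```text
t 26.25 pos [ 0.3969 -0.2378  0.2634] ydir 2.5 tilt [ 0.001  0.001 -1.   ] w 0.0393 gf 0.0 F [ 0.  -0.7 -0.4]
handle [557.0, -225.0] [16.0, 72.0] -8.4 [493.0, 221.0] slide [0.1601 0.0128] turn 79.1
handle [395.0, -180.0] [59.0, 14.0] 11.3 [324.0, 164.0] slide [-0.0019  0.0578] turn -81.2
handle [398.0, -363.0] [23.0, 57.0] -20.4 [320.0, 348.0] slide [ 0.0011 -0.1252] turn 67.1
handle [495.0, -213.0] [35.0, 8.0] 81.6 [429.0, 204.0] slide [0.0981 0.0248] turn -10.9
```

Request:
arm_command(
  steps=[
    {"slide":[-0.002,0.01,0],"rot":[0,0,-10.1],"grip":0.45},
    {"slide":[0,0.01,0],"rot":[0,0,-10.1],"grip":0.45},
    {"slide":[0,0.01,0],"rot":[0,0,-10.1],"grip":0.45},
    {"slide":[0,0.01,0],"rot":[0,0,-10.1],"grip":0.45},
    {"slide":[0,0.01,0],"rot":[0,0,-10.1],"grip":0.45},
    {"slide":[0,0.008,0],"rot":[0,0,-10.1],"grip":0.45},
    {"slide":[0,0,0],"rot":[0,0,-10.1],"grip":0.45},
    {"slide":[0,0,0],"rot":[0,0,-10.1],"grip":0.45},
  ],
)

```text
time: 27.3
ee_pos: [0.3963, -0.1779, 0.2633]
eef_rot: [0.995, 0.099, 0.0, -0.0]
ft_force: [0.9, -0.2, -0.3]
width: 0.039
grip_force: 0.0
```

Request:
arm_command(
  steps=[
    {"slide":[0,0,-0.04],"rot":[0,0,0],"grip":0.45},
    {"slide":[0,0,-0.04],"rot":[0,0,0],"grip":0.45},
    {"slide":[0,0,-0.04],"rot":[0,0,0],"grip":0.45},
    {"slide":[0,0,-0.04],"rot":[0,0,0],"grip":0.45},
    {"slide":[0,0,-0.03],"rot":[0,0,0],"grip":0.45},
    {"slide":[0,0,-0.01],"rot":[0,0,0],"grip":0.45},
    {"slide":[0,0,0],"rot":[0,0,0],"grip":0.45},
    {"slide":[0,0,0],"rot":[0,0,0],"grip":0.45},
  ],
)

```text
time: 28.3
ee_pos: [0.3971, -0.1784, 0.0644]
eef_rot: [0.995, 0.102, 0.001, 0.0]
ft_force: [0.7, -0.4, 0.0]
width: 0.0394
grip_force: 0.0
```

Request:
arm_command(
  steps=[
    {"slide":[-0.002,-0.001,0],"rot":[0,0,0],"grip":0.45},
    {"slide":[0,0,0],"rot":[0,0,0],"grip":0.1},
    {"slide":[0,0,0],"rot":[0,0,0],"grip":0.1},
    {"slide":[0,0,0],"rot":[0,0,0],"grip":0.1},
    {"slide":[0,0,0],"rot":[0,0,0],"grip":0.1},
    {"slide":[0,0,0.02],"rot":[0,0,0],"grip":0.1},
    {"slide":[0,0,0.05],"rot":[0,0,0],"grip":0.1},
    {"slide":[0,0,0.05],"rot":[0,0,0],"grip":0.1},
  ],
)

```text
time: 29.3
ee_pos: [0.3935, -0.1791, 0.1843]
eef_rot: [0.995, 0.102, -0.001, -0.0]
ft_force: [0.9, 0.8, -2.0]
width: 0.0138
grip_force: 19.9
```

```bash
python3 - <<'E'
from h import *
s=st();print(np.array([.5813,-.0491])-s["ee_pos"][:2])
E
```

```text
t 29.3 pos [ 0.3935 -0.1791  0.1843] ydir -78.3 tilt [-0.001 -0.    -1.   ] w 0.0138 gf 19.9 F [ 0.9  0.8 -2. ]
[0.18780781 0.12997688]
```

Request:
arm_command(
  steps=[
    {"slide":[0.0235,0.0162,0],"rot":[0,0,10.1],"grip":0.1},
    {"slide":[0.0235,0.0162,0],"rot":[0,0,10.1],"grip":0.1},
    {"slide":[0.0235,0.0162,0],"rot":[0,0,10.1],"grip":0.1},
    {"slide":[0.0235,0.0162,0],"rot":[0,0,10.1],"grip":0.1},
    {"slide":[0.0235,0.0162,0],"rot":[0,0,10.1],"grip":0.1},
    {"slide":[0.0235,0.0162,0],"rot":[0,0,10.1],"grip":0.1},
    {"slide":[0.0235,0.0162,0],"rot":[0,0,10.1],"grip":0.1},
    {"slide":[0.0235,0.0162,0],"rot":[0,0,10.1],"grip":0.1},
  ],
)

```text
time: 30.3
ee_pos: [0.5825, -0.0488, 0.1826]
eef_rot: [0.689, 0.724, -0.0, -0.0]
ft_force: [-0.1, 0.3, -2.3]
width: 0.0141
grip_force: 20.0
```

Request:
arm_command(
  steps=[
    {"slide":[0,0,0],"rot":[0,0,0],"grip":0.1},
    {"slide":[0,0,-0.02],"rot":[0,0,0],"grip":0.1},
    {"slide":[0,0,-0.025],"rot":[0,0,0],"grip":0.1},
    {"slide":[0,0,-0.025],"rot":[0,0,0],"grip":0.1},
    {"slide":[0,0,0],"rot":[0,0,0],"grip":0.1},
    {"slide":[0,0,0],"rot":[0,0,0],"grip":0.1},
    {"slide":[0,0,0],"rot":[0,0,0],"grip":0.1},
    {"slide":[0,0,0],"rot":[0,0,0],"grip":0.1},
  ],
)

```text
time: 31.3
ee_pos: [0.5826, -0.0496, 0.1141]
eef_rot: [0.692, 0.722, 0.0, 0.0]
ft_force: [0.2, 0.2, -2.8]
width: 0.0138
grip_force: 20.0
```

```bash
python3 - <<'E'
from h import *
look()
s=sensors.read_state();print(np.array([.5813,-.0491])-s["ee_pos"][:2])
E
```

```text
t 31.3 pos [ 0.5826 -0.0496  0.1141] ydir 2.5 tilt [ 0.001  0.    -1.   ] w 0.0138 gf 20.0 F [ 0.2  0.2 -2.8]
handle [574.0, 57.0] [15.0, 58.0] -87.9 [317.0, 65.0] slide [-0.0086  0.1066] turn -0.4
handle [581.0, -43.0] [19.0, 43.0] -87.5 [322.0, 271.0] slide [-0.0016  0.0066] turn 0.0
handle [583.0, -97.0] [18.0, 21.0] -86.9 [322.0, 358.0] slide [ 0.0004 -0.0474] turn 0.6
handle [579.0, 4.0] [40.0, 2.0] 2.5 [322.0, 183.0] slide [-0.0036  0.0536] turn -90.0
[-0.00117253  0.00045949]
```

Request:
arm_command(
  steps=[
    {"slide":[-0.001,0.0005,-0.01],"rot":[0,0,0],"grip":0.1},
    {"slide":[0,0,-0.01],"rot":[0,0,0],"grip":0.1},
    {"slide":[0,0,-0.007],"rot":[0,0,0],"grip":0.1},
    {"slide":[0,0,-0.003],"rot":[0,0,0],"grip":0.1},
    {"slide":[0,0,0],"rot":[0,0,0],"grip":0.1},
    {"slide":[0,0,0],"rot":[0,0,0],"grip":0.45},
    {"slide":[0,0,0],"rot":[0,0,0],"grip":0.45},
    {"slide":[0,0,0],"rot":[0,0,0],"grip":0.45},
  ],
)

```text
time: 32.35
ee_pos: [0.5814, -0.049, 0.0834]
eef_rot: [0.691, 0.722, 0.0, 0.0]
ft_force: [-0.1, -0.0, 0.1]
width: 0.0346
grip_force: 0.0
```

Request:
arm_command(
  steps=[
    {"slide":[0,0,0],"rot":[0,0,0],"grip":0.45},
    {"slide":[0,0,0.05],"rot":[0,0,0],"grip":0.45},
    {"slide":[0,0,0.06],"rot":[0,0,-10],"grip":0.45},
    {"slide":[0,-0.04,0.05],"rot":[0,0,-10],"grip":0.45},
    {"slide":[0,-0.04,0],"rot":[0,0,-10],"grip":0.45},
    {"slide":[0,-0.04,0],"rot":[0,0,-10],"grip":0.45},
    {"slide":[-0.02,-0.04,0],"rot":[0,0,-10],"grip":0.45},
    {"slide":[-0.02,-0.02,0],"rot":[0,0,-10],"grip":0.45},
  ],
)

```text
time: 33.35
ee_pos: [0.54, -0.2308, 0.2421]
eef_rot: [0.961, 0.276, -0.0, 0.001]
ft_force: [-0.2, -0.5, 0.9]
width: 0.0391
grip_force: 0.0
```

Request:
arm_command(
  steps=[
    {"slide":[-0.02,0,0],"rot":[0,0,-10],"grip":0.45},
    {"slide":[-0.02,0,0],"rot":[0,0,-10],"grip":0.45},
    {"slide":[0,0,0],"rot":[0,0,-10],"grip":0.45},
    {"slide":[0,0,0],"rot":[0,0,-8],"grip":0.45},
    {"slide":[0,0,0],"rot":[0,0,0],"grip":0.45},
    {"slide":[0,0,0],"rot":[0,0,0],"grip":0.45},
    {"slide":[0,0,0],"rot":[0,0,0],"grip":0.45},
    {"slide":[0,0,0],"rot":[0,0,0],"grip":0.45},
  ],
)

```text
time: 34.35
ee_pos: [0.5012, -0.2282, 0.2421]
eef_rot: [0.999, -0.048, -0.0, 0.0]
ft_force: [0.3, 0.2, -0.5]
width: 0.0392
grip_force: 0.0
```

```bash
python3 - <<'E'
from h import *
look("w11")
t=eyes.camera("top");print([b[:3] for b in blobs(t,*GREEN,.09)])
E
```

```text
t 34.35 pos [ 0.5012 -0.2282  0.2421] ydir -95.4 tilt [-0. -0. -1.] w 0.0392 gf 0.0 F [ 0.3  0.2 -0.5]
handle [565.0, -376.0] [25.0, 60.0] -17.7 [491.0, 140.0] slide [ 0.0638 -0.1478] turn -12.3
handle [580.0, -44.0] [16.0, 80.0] -87.8 [98.0, 159.0] slide [0.0788 0.1842] turn -82.4
handle [565.0, -228.0] [14.0, 59.0] -8.2 [314.0, 156.0] slide [0.0638 0.0002] turn -2.8
handle [576.0, 31.0] [14.0, 28.0] -89.7 [14.0, 174.0] slide [0.0748 0.2592] turn -84.3
[([577.0, 60.0], [16.0, 56.0], -89.4), ([396.0, -364.0], [15.0, 60.0], -21.2), ([582.0, -46.0], [16.0, 57.0], -89.4)]
```

Request:
arm_command(
  steps=[
    {"slide":[0.032,0,0],"rot":[0,0,-2.8],"grip":0.45},
    {"slide":[0.031,0,0],"rot":[0,0,0],"grip":0.45},
    {"slide":[0,0,-0.05],"rot":[0,0,0],"grip":0.45},
    {"slide":[0,0,-0.05],"rot":[0,0,0],"grip":0.45},
    {"slide":[0,0,-0.045],"rot":[0,0,0],"grip":0.45},
    {"slide":[0,0,-0.025],"rot":[0,0,0],"grip":0.45},
    {"slide":[0,0,-0.009],"rot":[0,0,0],"grip":0.45},
    {"slide":[0,0,0],"rot":[0,0,0],"grip":0.45},
  ],
)

```text
time: 35.45
ee_pos: [0.5643, -0.2282, 0.0633]
eef_rot: [0.997, -0.072, -0.0, 0.0]
ft_force: [-0.2, 0.2, 0.8]
width: 0.0392
grip_force: 0.0
```

Request:
arm_command(
  steps=[
    {"slide":[0,0,0],"rot":[0,0,0],"grip":0.1},
    {"slide":[0,0,0],"rot":[0,0,0],"grip":0.1},
    {"slide":[0,0,0],"rot":[0,0,0],"grip":0.1},
    {"slide":[0,0,0],"rot":[0,0,0],"grip":0.1},
    {"slide":[0,0,0],"rot":[0,0,0],"grip":0.1},
    {"slide":[0,0,0.02],"rot":[0,0,0],"grip":0.1},
    {"slide":[0,0,0.05],"rot":[0,0,0],"grip":0.1},
    {"slide":[0,0,0.05],"rot":[0,0,0],"grip":0.1},
  ],
)

```text
time: 36.45
ee_pos: [0.5636, -0.2285, 0.1852]
eef_rot: [0.997, -0.073, -0.0, 0.0]
ft_force: [0.7, -0.3, -2.7]
width: 0.0138
grip_force: 20.0
```

Request:
arm_command(
  steps=[
    {"slide":[-0.02,0.02,0],"rot":[0,0,5.5],"grip":0.1},
    {"slide":[-0.02,0.03,0],"rot":[0,0,5.4],"grip":0.1},
    {"slide":[-0.02,0.03,0],"rot":[0,0,0],"grip":0.1},
    {"slide":[-0.0114,0.03,0],"rot":[0,0,0],"grip":0.1},
    {"slide":[0,0.03,-0.01],"rot":[0,0,0],"grip":0.1},
    {"slide":[0,0.0175,-0.02],"rot":[0,0,0],"grip":0.1},
    {"slide":[0,0,-0.03],"rot":[0,0,0],"grip":0.1},
    {"slide":[0,0,-0.02],"rot":[0,0,0],"grip":0.1},
  ],
)

```text
time: 37.45
ee_pos: [0.4923, -0.0708, 0.1027]
eef_rot: [1.0, 0.023, -0.0, 0.0]
ft_force: [0.1, -0.2, -2.6]
width: 0.014
grip_force: 20.0
```

Request:
arm_command(
  steps=[
    {"slide":[0,0,0],"rot":[0,0,0],"grip":0.1},
    {"slide":[0,0,0],"rot":[0,0,0],"grip":0.1},
    {"slide":[0,0,0],"rot":[0,0,0],"grip":0.1},
    {"slide":[0,0,0],"rot":[0,0,0],"grip":0.1},
    {"slide":[0,0,0],"rot":[0,0,0],"grip":0.1},
    {"slide":[0,0,0],"rot":[0,0,0],"grip":0.1},
    {"slide":[0,0,0],"rot":[0,0,0],"grip":0.1},
    {"slide":[0,0,0],"rot":[0,0,0],"grip":0.1},
  ],
)

```text
time: 38.45
ee_pos: [0.4928, -0.0706, 0.1031]
eef_rot: [1.0, 0.023, -0.0, 0.0]
ft_force: [-0.2, 0.7, -2.7]
width: 0.0139
grip_force: 20.0
```

```bash
python3 - <<'E'
from h import *
s=st();print(np.array([.4922,-.0710])-s["ee_pos"][:2])
E
```

```text
t 38.45 pos [ 0.4928 -0.0706  0.1031] ydir -87.4 tilt [-0. -0. -1.] w 0.0139 gf 20.0 F [-0.2  0.7 -2.7]
[-0.00057443 -0.00038576]
```

Request:
arm_command(
  steps=[
    {"slide":[-0.0005,-0.0005,-0.01],"rot":[0,0,0],"grip":0.1},
    {"slide":[0,0,-0.007],"rot":[0,0,0],"grip":0.1},
    {"slide":[0,0,-0.003],"rot":[0,0,0],"grip":0.1},
    {"slide":[0,0,0],"rot":[0,0,0],"grip":0.1},
    {"slide":[0,0,0],"rot":[0,0,0],"grip":0.45},
    {"slide":[0,0,0],"rot":[0,0,0],"grip":0.45},
    {"slide":[0,0,0],"rot":[0,0,0],"grip":0.45},
    {"slide":[0,0,0],"rot":[0,0,0],"grip":0.45},
  ],
)

```text
time: 39.45
ee_pos: [0.4924, -0.0711, 0.0831]
eef_rot: [1.0, 0.023, 0.0, 0.0]
ft_force: [0.3, -0.1, 0.7]
width: 0.0377
grip_force: 0.0
```

Request:
arm_command(
  steps=[
    {"slide":[0,0,0.06],"rot":[0,0,0],"grip":0.45},
    {"slide":[0,0,0.06],"rot":[0,0,0],"grip":0.45},
    {"slide":[0,-0.05,0.04],"rot":[0,0,-10],"grip":0.45},
    {"slide":[0,-0.05,0],"rot":[0,0,-10],"grip":0.45},
    {"slide":[0,-0.05,0],"rot":[0,0,0],"grip":0.45},
    {"slide":[0,-0.05,0],"rot":[0,0,0],"grip":0.45},
    {"slide":[0,-0.05,0],"rot":[0,0,0],"grip":0.45},
    {"slide":[0,-0.034,0],"rot":[0,0,0],"grip":0.45},
  ],
)

```text
time: 40.45
ee_pos: [0.4917, -0.3562, 0.242]
eef_rot: [0.988, -0.152, -0.0, 0.0]
ft_force: [0.9, 0.2, 0.2]
width: 0.039
grip_force: 0.0
```

```bash
python3 - <<'E'
from h import *
look("w12")
E
```

```text
t 40.45 pos [ 0.4917 -0.3562  0.242 ] ydir -107.5 tilt [-0.    -0.001 -1.   ] w 0.039 gf 0.0 F [0.9 0.2 0.2]
handle [563.0, -383.0] [13.0, 58.0] -17.6 [326.0, 140.0] slide [ 0.0713 -0.0268] turn -0.1
handle [580.0, -132.0] [37.0, 18.0] 2.5 [48.0, 212.0] slide [0.0883 0.2242] turn 20.0
handle [462.0, -386.0] [35.0, 6.0] 68.8 [362.0, 250.0] slide [-0.0297 -0.0298] turn 86.3
handle [423.0, -374.0] [12.0, 29.0] -17.5 [360.0, 290.0] slide [-0.0687 -0.0178] turn -0.0
```

Request:
arm_command(
  steps=[
    {"slide":[0.036,-0.0134,0],"rot":[0,0,0],"grip":0.45},
    {"slide":[0.0355,-0.0134,0],"rot":[0,0,0],"grip":0.45},
    {"slide":[0,0,-0.05],"rot":[0,0,0],"grip":0.45},
    {"slide":[0,0,-0.05],"rot":[0,0,0],"grip":0.45},
    {"slide":[0,0,-0.045],"rot":[0,0,0],"grip":0.45},
    {"slide":[0,0,-0.025],"rot":[0,0,0],"grip":0.45},
    {"slide":[0,0,-0.009],"rot":[0,0,0],"grip":0.45},
    {"slide":[0,0,0],"rot":[0,0,0],"grip":0.45},
  ],
)

```text
time: 41.5
ee_pos: [0.5639, -0.3807, 0.0634]
eef_rot: [0.989, -0.151, -0.0, 0.0]
ft_force: [-0.4, -0.8, 0.2]
width: 0.0391
grip_force: 0.0
```

Request:
arm_command(
  steps=[
    {"slide":[0,0,0],"rot":[0,0,0],"grip":0.1},
    {"slide":[0,0,0],"rot":[0,0,0],"grip":0.1},
    {"slide":[0,0,0],"rot":[0,0,0],"grip":0.1},
    {"slide":[0,0,0],"rot":[0,0,0],"grip":0.1},
    {"slide":[0,0,0],"rot":[0,0,0],"grip":0.1},
    {"slide":[0,0,0.02],"rot":[0,0,0],"grip":0.1},
    {"slide":[0,0,0.05],"rot":[0,0,0],"grip":0.1},
    {"slide":[0,0,0.06],"rot":[0,0,0],"grip":0.1},
  ],
)

```text
time: 42.5
ee_pos: [0.5633, -0.3799, 0.1946]
eef_rot: [0.989, -0.151, -0.001, -0.0]
ft_force: [1.1, -1.2, -2.9]
width: 0.0135
grip_force: 19.9
```

Request:
arm_command(
  steps=[
    {"slide":[-0.0186,0.035,0.01],"rot":[0,0,10],"grip":0.1},
    {"slide":[-0.0186,0.05,0],"rot":[0,0,9.9],"grip":0.1},
    {"slide":[-0.0186,0.055,0],"rot":[0,0,0],"grip":0.1},
    {"slide":[-0.0185,0.055,0],"rot":[0,0,0],"grip":0.1},
    {"slide":[0,0.055,0],"rot":[0,0,0],"grip":0.1},
    {"slide":[0,0.055,0],"rot":[0,0,0],"grip":0.1},
    {"slide":[0,0.05,0],"rot":[0,0,0],"grip":0.1},
    {"slide":[0,0.026,0],"rot":[0,0,0],"grip":0.1},
  ],
)

```text
time: 43.5
ee_pos: [0.489, 0.0031, 0.204]
eef_rot: [1.0, 0.023, 0.0, -0.001]
ft_force: [0.6, -1.3, -3.4]
width: 0.0136
grip_force: 20.0
```

Request:
arm_command(
  steps=[
    {"slide":[0,0,0],"rot":[0,0,0],"grip":0.1},
    {"slide":[0,0,0],"rot":[0,0,0],"grip":0.1},
    {"slide":[0,0,-0.02],"rot":[0,0,0],"grip":0.1},
    {"slide":[0,0,-0.02],"rot":[0,0,0],"grip":0.1},
    {"slide":[0,0,0],"rot":[0,0,0],"grip":0.1},
    {"slide":[0,0,0],"rot":[0,0,0],"grip":0.1},
    {"slide":[0,0,0],"rot":[0,0,0],"grip":0.1},
    {"slide":[0,0,0],"rot":[0,0,0],"grip":0.1},
  ],
)

```text
time: 44.5
ee_pos: [0.4898, 0.0003, 0.1637]
eef_rot: [1.0, 0.022, 0.0, -0.0]
ft_force: [0.3, 0.4, -2.5]
width: 0.0138
grip_force: 20.0
```

```bash
python3 - <<'E'
from h import *
s=st();print(np.array([.4890,.0009])-s["ee_pos"][:2])
E
```

```text
t 44.5 pos [4.898e-01 3.000e-04 1.637e-01] ydir -87.5 tilt [ 0.001  0.    -1.   ] w 0.0138 gf 20.0 F [ 0.3  0.4 -2.5]
[-0.00079352  0.00064567]
```

Lowering by 0.080 to 0.0835, then releasing.

Request:
arm_command(
  steps=[
    {"slide":[-0.0008,0.0006,-0.02],"rot":[0,0,0],"grip":0.1},
    {"slide":[0,0,-0.02],"rot":[0,0,0],"grip":0.1},
    {"slide":[0,0,-0.02],"rot":[0,0,0],"grip":0.1},
    {"slide":[0,0,-0.012],"rot":[0,0,0],"grip":0.1},
    {"slide":[0,0,-0.006],"rot":[0,0,0],"grip":0.1},
    {"slide":[0,0,-0.002],"rot":[0,0,0],"grip":0.1},
    {"slide":[0,0,0],"rot":[0,0,0],"grip":0.1},
    {"slide":[0,0,0],"rot":[0,0,0],"grip":0.1},
  ],
)

```text
time: 45.5
ee_pos: [0.489, 0.001, 0.0836]
eef_rot: [1.0, 0.022, 0.0, -0.0]
ft_force: [0.5, -0.3, -1.4]
width: 0.014
grip_force: 20.0
```

Request:
arm_command(
  steps=[
    {"slide":[0,0,0],"rot":[0,0,0],"grip":0.45},
    {"slide":[0,0,0],"rot":[0,0,0],"grip":0.45},
    {"slide":[0,0,0],"rot":[0,0,0],"grip":0.45},
    {"slide":[0,0,0],"rot":[0,0,0],"grip":0.45},
    {"slide":[0,0,0.04],"rot":[0,0,0],"grip":0.45},
    {"slide":[0,0,0.06],"rot":[0,0,0],"grip":0.45},
    {"slide":[-0.02,-0.04,0.06],"rot":[0,0,-10],"grip":0.45},
    {"slide":[-0.02,-0.05,0],"rot":[0,0,-10],"grip":0.45},
  ],
)

```text
time: 46.5
ee_pos: [0.4537, -0.0828, 0.2368]
eef_rot: [0.988, -0.154, 0.003, -0.001]
ft_force: [0.7, -1.5, -0.6]
width: 0.039
grip_force: 0.0
```

Request:
arm_command(
  steps=[
    {"slide":[-0.02,-0.05,0],"rot":[0,0,-3],"grip":0.45},
    {"slide":[-0.02,-0.05,0],"rot":[0,0,0],"grip":0.45},
    {"slide":[-0.02,-0.05,0],"rot":[0,0,0],"grip":0.45},
    {"slide":[-0.02,-0.05,0],"rot":[0,0,0],"grip":0.45},
    {"slide":[-0.03,-0.05,0],"rot":[0,0,0],"grip":0.45},
    {"slide":[0,0,0],"rot":[0,0,0],"grip":0.45},
    {"slide":[0,0,0],"rot":[0,0,0],"grip":0.45},
    {"slide":[0,0,0],"rot":[0,0,0],"grip":0.45},
  ],
)

```text
time: 47.5
ee_pos: [0.3428, -0.3314, 0.2332]
eef_rot: [0.984, -0.177, -0.0, -0.0]
ft_force: [0.2, 0.0, 1.0]
width: 0.0394
grip_force: 0.0
```

```bash
python3 - <<'E'
from h import *
look("w13")
E
```

```text
t 47.5 pos [ 0.3428 -0.3314  0.2332] ydir -110.4 tilt [-0.  0. -1.] w 0.0394 gf 0.0 F [0.2 0.  1. ]
handle [396.0, -368.0] [14.0, 59.0] -21.5 [341.0, 156.0] slide [ 0.0532 -0.0366] turn -1.1
handle [437.0, -107.0] [4.0, 52.0] -87.4 [40.0, 221.0] slide [0.0942 0.2244] turn -67.0
```

Request:
arm_command(
  steps=[
    {"slide":[0.027,-0.0183,0],"rot":[0,0,-1],"grip":0.45},
    {"slide":[0.0262,-0.0183,0],"rot":[0,0,0],"grip":0.45},
    {"slide":[0,0,-0.05],"rot":[0,0,0],"grip":0.45},
    {"slide":[0,0,-0.05],"rot":[0,0,0],"grip":0.45},
    {"slide":[0,0,-0.04],"rot":[0,0,0],"grip":0.45},
    {"slide":[0,0,-0.02],"rot":[0,0,0],"grip":0.45},
    {"slide":[0,0,-0.01],"rot":[0,0,0],"grip":0.45},
    {"slide":[0,0,0],"rot":[0,0,0],"grip":0.45},
  ],
)

```text
time: 48.55
ee_pos: [0.3907, -0.3655, 0.063]
eef_rot: [0.983, -0.186, -0.001, -0.002]
ft_force: [-0.3, -1.2, 0.8]
width: 0.0395
grip_force: 0.0
```

Request:
arm_command(
  steps=[
    {"slide":[0,0,0],"rot":[0,0,0],"grip":0.1},
    {"slide":[0,0,0],"rot":[0,0,0],"grip":0.1},
    {"slide":[0,0,0],"rot":[0,0,0],"grip":0.1},
    {"slide":[0,0,0],"rot":[0,0,0],"grip":0.1},
    {"slide":[0,0,0],"rot":[0,0,0],"grip":0.1},
    {"slide":[0,0,0.02],"rot":[0,0,0],"grip":0.1},
    {"slide":[0,0,0.06],"rot":[0,0,0],"grip":0.1},
    {"slide":[0,0,0.06],"rot":[0,0,0],"grip":0.1},
  ],
)

```text
time: 49.55
ee_pos: [0.3894, -0.3654, 0.2048]
eef_rot: [0.982, -0.186, -0.002, -0.002]
ft_force: [2.3, 0.9, -1.6]
width: 0.0137
grip_force: 20.0
```

Request:
arm_command(
  steps=[
    {"slide":[0.015,0.045,0],"rot":[0,0,8],"grip":0.1},
    {"slide":[0.015,0.055,0],"rot":[0,0,8],"grip":0.1},
    {"slide":[0.015,0.055,0],"rot":[0,0,7.9],"grip":0.1},
    {"slide":[0.015,0.055,0],"rot":[0,0,0],"grip":0.1},
    {"slide":[0.015,0.055,0],"rot":[0,0,0],"grip":0.1},
    {"slide":[0.0154,0.055,0],"rot":[0,0,0],"grip":0.1},
    {"slide":[0,0.055,0],"rot":[0,0,0],"grip":0.1},
    {"slide":[0,0.045,0],"rot":[0,0,0],"grip":0.1},
  ],
)

```text
time: 50.55
ee_pos: [0.4803, 0.0562, 0.2032]
eef_rot: [1.0, 0.022, -0.002, -0.002]
ft_force: [-0.1, 0.8, -2.7]
width: 0.0142
grip_force: 19.9
```

Request:
arm_command(
  steps=[
    {"slide":[0,0.018,0],"rot":[0,0,0],"grip":0.1},
    {"slide":[0,0,0],"rot":[0,0,0],"grip":0.1},
    {"slide":[0,0,-0.02],"rot":[0,0,0],"grip":0.1},
    {"slide":[0,0,-0.02],"rot":[0,0,0],"grip":0.1},
    {"slide":[0,0,0],"rot":[0,0,0],"grip":0.1},
    {"slide":[0,0,0],"rot":[0,0,0],"grip":0.1},
    {"slide":[0,0,0],"rot":[0,0,0],"grip":0.1},
    {"slide":[0,0,0],"rot":[0,0,0],"grip":0.1},
  ],
)

```text
time: 51.55
ee_pos: [0.4809, 0.0726, 0.1631]
eef_rot: [1.0, 0.022, -0.002, -0.002]
ft_force: [0.5, 0.3, -1.7]
width: 0.0136
grip_force: 20.0
```

```bash
python3 - <<'E'
from h import *
s=st();print(np.array([.480,.0727])-s["ee_pos"][:2])
E
```

```text
t 51.55 pos [0.4809 0.0726 0.1631] ydir -87.5 tilt [-0.003  0.003 -1.   ] w 0.0136 gf 20.0 F [ 0.5  0.3 -1.7]
[-9.27066190e-04  7.55785709e-05]
```

Request:
arm_command(
  steps=[
    {"slide":[-0.0008,0,-0.02],"rot":[0,0,0],"grip":0.1},
    {"slide":[0,0,-0.02],"rot":[0,0,0],"grip":0.1},
    {"slide":[0,0,-0.02],"rot":[0,0,0],"grip":0.1},
    {"slide":[0,0,-0.012],"rot":[0,0,0],"grip":0.1},
    {"slide":[0,0,-0.005],"rot":[0,0,0],"grip":0.1},
    {"slide":[0,0,-0.003],"rot":[0,0,0],"grip":0.1},
    {"slide":[0,0,0],"rot":[0,0,0],"grip":0.1},
    {"slide":[0,0,0],"rot":[0,0,0],"grip":0.1},
  ],
)

```text
time: 52.55
ee_pos: [0.4801, 0.0727, 0.0829]
eef_rot: [1.0, 0.022, -0.002, -0.002]
ft_force: [0.1, 0.5, -1.6]
width: 0.0138
grip_force: 20.0
```

Request:
arm_command(
  steps=[
    {"slide":[0,0,0],"rot":[0,0,0],"grip":0.45},
    {"slide":[0,0,0],"rot":[0,0,0],"grip":0.45},
    {"slide":[0,0,0],"rot":[0,0,0],"grip":0.45},
    {"slide":[0,0,0],"rot":[0,0,0],"grip":0.45},
    {"slide":[0,0,0.04],"rot":[0,0,0],"grip":0.45},
    {"slide":[0,0,0.06],"rot":[0,0,0],"grip":0.45},
    {"slide":[-0.03,0,0.06],"rot":[0,0,0],"grip":0.45},
    {"slide":[-0.04,-0.02,0.06],"rot":[0,0,0],"grip":0.45},
  ],
)

```text
time: 53.55
ee_pos: [0.4179, 0.056, 0.2904]
eef_rot: [1.0, 0.022, -0.001, -0.001]
ft_force: [1.0, 1.8, -0.2]
width: 0.0389
grip_force: 0.0
```

Request:
arm_command(
  steps=[
    {"slide":[0,-0.02,0.03],"rot":[0,0,0],"grip":0.45},
    {"slide":[0,-0.02,0.03],"rot":[0,0,0],"grip":0.45},
    {"slide":[0,0,0.02],"rot":[0,0,0],"grip":0.45},
    {"slide":[0,0,0],"rot":[0,0,0],"grip":0.45},
    {"slide":[0,0,0],"rot":[0,0,0],"grip":0.45},
    {"slide":[0,0,0],"rot":[0,0,0],"grip":0.45},
    {"slide":[0,0,0],"rot":[0,0,0],"grip":0.45},
    {"slide":[0,0,0],"rot":[0,0,0],"grip":0.45},
  ],
)

```text
time: 54.55
ee_pos: [0.4184, 0.0159, 0.3683]
eef_rot: [1.0, 0.022, -0.002, -0.001]
ft_force: [-1.1, -0.4, 0.2]
width: 0.0394
grip_force: 0.0
```

```bash
python3 - <<'E'
from h import *
w=look("w14",.11)
t=eyes.camera("top");s=eyes.camera("scene")
C=np.array([.525,.0025]);a=np.radians(2.5);E=np.array([[np.cos(a),-np.sin(a)],[np.sin(a),np.cos(a)]])
for n,c in [("w",w),("top",t),("scene",s)]:
    print(n)
    for b in blobs(c,*GREEN,.11,15): 
        p=E.T@(np.array(b[0])/1000-C)*1000;print(np.round(p),b[1],round(b[2]-2.5,1))
    print("slab",[b[:3] for b in blobs(c,*BLUE,.02,800)])
o=np.zeros((560,800,3),np.uint8);o[:300]=cv2.resize(w["pixels"][:270,:],(711,300)) if 0 else 0
o[:280,:640]=w["pixels"][:280];o[280:,:400]=cv2.resize(s["pixels"][165:315,250:460],(400,280));o[280:,400:]=cv2.resize(s["pixels"][130:280,380:520],(400,280))
cv2.imwrite("pics/m14.png",o[:,:,::-1])
E
```

```text
t 54.55 pos [0.4184 0.0159 0.3683] ydir -87.5 tilt [-0.004  0.003 -1.   ] w 0.0394 gf 0.0 F [-1.1 -0.4  0.2]
handle [576.0, -46.0] [18.0, 61.0] -87.5 [387.0, 65.0] slide [ 0.1576 -0.0619] turn -90.0
handle [571.0, 58.0] [19.0, 59.0] -87.5 [291.0, 66.0] slide [0.1526 0.0421] turn -90.0
handle [492.0, -68.0] [59.0, 18.0] 2.6 [400.0, 148.0] slide [ 0.0736 -0.0839] turn 0.1
handle [486.0, 71.0] [58.0, 16.0] 2.3 [276.0, 147.0] slide [0.0676 0.0551] turn -0.2
w
[ 49. -51.] [18.0, 61.0] -90.0
[48. 53.] [19.0, 59.0] -90.0
[-36. -69.] [59.0, 18.0] 0.1
[-36.  70.] [58.0, 16.0] -0.2
[-36.  -1.] [59.0, 13.0] 0.4
[41.  1.] [32.0, 1.0] 0.7
slab [([524.0, 2.0], [226.0, 268.0], -87.5)]
top
[ 53. -56.] [43.0, 16.0] 83.2
slab [([633.0, 694.0], [325.0, 307.0], 0.1)]
scene
[ 61. -56.] [27.0, 64.0] -89.8
[60. 50.] [28.0, 66.0] -91.1
[-25.  68.] [73.0, 23.0] -1.3
[-26.  -3.] [74.0, 22.0] -0.6
[-27. -73.] [76.0, 19.0] -0.6
slab [([594.0, 756.0], [359.0, 448.0], -90.0), ([530.0, 2.0], [229.0, 269.0], -87.5)]
```

View pics/m14.png

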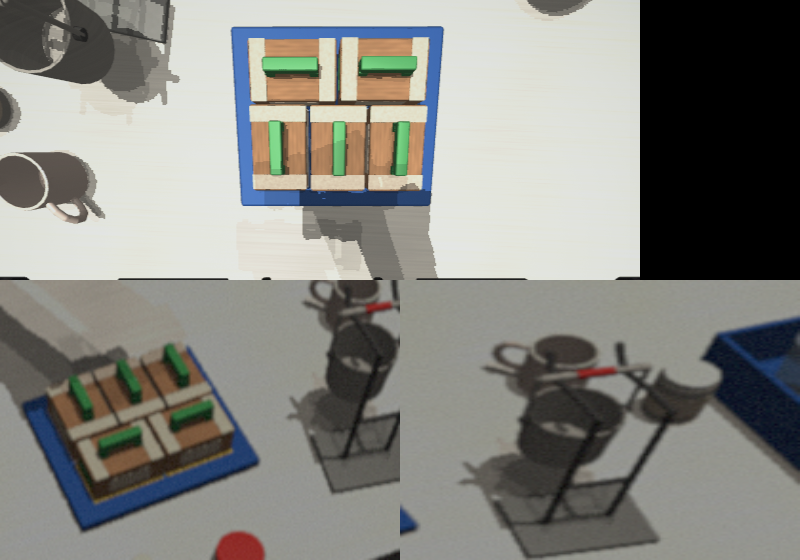

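```bash
python3 - <<'E'
from h import *
w=np.load("w14.npy",allow_pickle=True).item()
C=np.array([.525,.0025]);a=np.radians(2.5);E=np.array([[np.cos(a),-np.sin(a)],[np.sin(a),np.cos(a)]])
f=lambda u,v,z:np.round(E.T@(at(w,u,v,z)[:2]-C)*1000).tolist()
print("cartons",[f(*p,.076) for p in [(248,38),(428,38),(335,101),(341,101),(249,107),(425,107),(255,189),(423,190)]])
print("slab",[f(*p,.02) for p in [(232,27),(443,27),(430,206),(243,206)]])
E
```

```text
cartons [[85.0, 103.0], [85.0, -101.0], [18.0, 3.0], [18.0, -4.0], [11.0, 105.0], [11.0, -103.0], [-85.0, 103.0], [-87.0, -108.0]]
slab [[112.0, 133.0], [112.0, -134.0], [-115.0, -135.0], [-115.0, 132.0]]
```

```bash
python3 -c "
from bench import order
print(order.close_job())"
```

```text
the job is handed in; nothing more can be done
None
```

The job is handed in at about 55 s of the 210 s allowed: the bail was swung upright, the pail hangs across both prongs, and all five cartons lie in their outlines (both yellow ones filled) to within about 2 mm by the last wrist picture; the judge returned no verdict.

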